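# Release and remove the lamp cartridge of a microscope light source

### The job

The lamp in the white light-source console is spent: take its cartridge out. With the red-handled release tool, feel down through the blue-edged slot in the console's cover for the hidden springy latch tab and press it until the cartridge (black cap, orange grip) pops up, without forcing the tool against anything that does not yield. In the end the tool must hang in its stand again and the cartridge must stand upright in the blue tray, set down gently; leave the bottle, the wafer box and the objective canister alone.

Things in the scene. Friction and masses are not known exactly. Their poses are not given: they have to be found in the camera images.
- console: White microscope light-source console, a fixed box 220 (x) x 200 (y) x 115 mm high; origin at the centre of its underside on the bench, z up, its front panel faces its -x. In its cover are the service slot (on its -x half) and the lamp bay (on its +x half).
- slot (a point): Centre of the service slot, level with the top of the console's cover (115 mm above the bench). The slot is a straight opening in the 4 mm cover, 64 mm long along the console's y and 15 mm wide along its x, edged in blue. Just below it a soft black dust lip hides the inside; the rod passes through it without resistance.
- catch_level (a point): Point 33 mm below slot, level with a hidden hard steel catch plate. The plate has a window 22 mm long (along the slot), filled by the springy release tab 2 mm lower. The plate was adjusted along the slot by a fitter: the window's centre may be up to 20 mm either way of this point. The tab yields from 4 N, frees the cartridge after 7 to 10 mm at 5 to 9 N, stops hard at 13 mm and springs back.
- bay (a point): Centre of the lamp bay's opening, level with the top of the console's cover. The cartridge is guided in the bay with 1.5 mm (x) and 2.5 mm (y) of play on each side and must be lifted straight up by 90 mm to come clear. When the tab is pressed, a spring in the bay lifts the cartridge by about 13 mm and holds it up there, loose.
- cartridge_grip (a point): Centre of the lamp cartridge's orange grip: an upright rib 16 mm thick (along x), 70 mm long (y) and 34 mm tall, on a black cap 66 x 120 mm, 5 mm thick. While latched it is about 24 mm above the top of the console's cover, with axes parallel to the console's. The cartridge weighs about 0.36 kg.
- cartridge_foot (a point): Centre of the flat underside (48 x 100 mm) of the lamp cartridge, 108.5 mm below the centre of its grip. Below the cap the cartridge is an aluminium block 48 x 100 mm, 70 mm tall; total height 125.5 mm. It stands by itself on this foot.
- tool_grip (a point): Centre of the handle of the release tool, a red upright bar 24 x 24 mm (flats across its x and y), 60 mm long along its z. From the middle of the handle's lower end a round steel rod, 8 mm thick and 100 mm long, points down along -z. The tool weighs 0.13 kg. At the start it hangs upright in its stand, the handle's lower end resting on the stand's plate.
- tool_tip (a point): Tip of the release tool's rod, 130 mm below the handle's centre; the last 5 mm taper from 8 to 5 mm thick.
- stand_hole (a point): Centre of the round hole (16 mm) in the top plate of the grey tool stand, at the plate's upper face, 112 mm above the bench. The plate is 70 x 90 mm and 6 mm thick, the stand is fixed and has free space below the hole for the rod.
- tray_floor (a point): Centre of the inner floor, 5 mm above the bench, of the fixed blue tray, 150 (x) x 170 (y) mm outside, 30 mm high, walls 4 mm. Its x axis is the short side.
- tray: The same blue tray, fixed; origin at the centre of its underside.
- stand: The grey tool stand, fixed: base 100 x 110 mm, 112 mm high; origin at the centre of its underside.
- tool: The release tool (see its grip and tip); origin at the rod's tip, z along the rod towards the handle.
- cartridge: The lamp cartridge; origin at the centre of its underside, z up.
- bottle: Amber bottle, 62 mm across and 150 mm high, loose bystander; origin at the centre of its underside.
- wafer_box: Round clear wafer box, 116 mm across and 28 mm high, loose bystander; origin at the centre of its underside.
- objective_can: Black objective canister, 46 mm across and 65 mm high, loose bystander; origin at the centre of its underside.
Mind the look-alikes: they are no part of the job. Leave any yellow look-alike of the cartridge alone. There is more than one size of the tray; the job needs the smaller.

How it is judged:
By the outcome, as a careful person would: the job done as asked, in the order asked, and still so for the second after the job is handed in, with the robot touching nothing.
It also fails if it takes over 61 s, if anything falls off the work surface, if the arm or the gripper's body presses on something with over 40 N, if the wrist force passes 120 N, or if a joint passes its speed limit or range.

### The arm

A 7-joint arm with a two-finger parallel gripper is mounted at the origin on the work surface. World frame = base frame: x ahead of the robot, y to its left, z up, the work surface at z = 0. Lengths are in m, angles in rad, forces in N, time in s.
With the tool pointing down it reaches from about 0.4 to 0.875 m from the base axis. Payload 19.3 kg.
Tool frame: the origin (TCP) lies at the very end of the fingers, on their centre line; the grasp point (between the pads) lies bot.grasp_offset behind it (bot.grasp_offset is the distance from the TCP to the grasp point, in m); z points along the fingers, y is the direction in which the jaws open and shut (so a half turn about z gives the same grasp; the last joint's range is limited). The gripper opens to 85 mm and grips with 20 to 120 N. Pads are 22 mm wide; open, the fingers measure 114 mm over their backs; the gripper's body (76 mm by 85 mm) begins 54 mm behind the grasp point. The pads swing forward as they close: fully open they stand 13 mm farther back than shut.
Start: joints at [-1.364, 0.521, -0.036, 1.599, 0.021, 1.021, -0.113], TCP at [0.171, 0.601, 0.203] pointing down, gripper open.
Joint ranges: [-2.91, 2.91], [-0.3, 2.13], [-1.5, 1.42], [0.17, 2.43], [-1.26, 4.41], [0.16, 1.93], [-2.52, 2.52]. Speed limits (rad/s): [1.89, 1.89, 2.39, 2.39, 3.01, 3.01, 3.01].

### API

Orientations are given as [roll, pitch, yaw] about the fixed x, y, z axes, in that order (R = Rz(yaw) Ry(pitch) Rx(roll)).
In Python, from workcell import bot gives the robot as it stands. The module is installed in compiled form; this text tells all that it offers.
- The arm moves only by the shell command python3 -m handwheel 'ROWS' [OPENING] [FORCE]. ROWS is JSON, a list of rows, each a list of 6 numbers: the shift along the tool's x, y, z as a fraction of full scale, then the turn, a rotation vector about the tool's x, y, z as a fraction of full scale. In form: [[x, y, z, rx, ry, rz], ...]. A call has 1 to 8 rows; each row shifts and turns the commanded pose from where the row before left it, along the tool's axes as they then stand; what a row does not reach is not made up. Full scale, the value 1, is 0.025 m for a shift and 360 degrees for a turn. A row lasts 1/8 s, in which the tool goes at most 62.5 mm and 10.7 degrees, less where a joint would pass 70% of its speed; a pose out of reach is approached as far as the arm can. A call with a number of a shift or a turn outside -1 to 1 is refused whole. A call with a gripper value outside its range is refused whole. OPENING is the closure, from -1 (fully open) to 1 (shut), set as the call begins (- or left out, the last holds). The fingers move at their own pace and stop on an object; FORCE is the grip in N (left out, the last holds). Time passes only in rows, so rows that do not move let the fingers close. It gives the time, the measured TCP pose, the force and the opening at its end, in the units of the state.
- bot.observe(): the state, without advancing time (a new reading comes with each control period).
- bot.grab_frame(name): name is "scene" or "side" or "wrist"; returns a dict with "pixels" (480x640x3 uint8, blue, green, red), "vertical_fov" (degrees; the focal length in pixels is half the picture's height over the tangent of half this angle, whatever the lens; pixels are square), "cx", "cy" (the principal point, pixels), "D" ([k1, k2, p1, p2, k3] as OpenCV has them; the pictures are not rectified), "R" (3x3) and "t" (3): a world point X has camera coordinates R X + t. Camera axes: x right, y down, z forward; pixel columns grow to the right and rows downward; lengths in m; the calibration is good to about 2 mm. A picture is of the moment at which its call begins. There is no depth.
- bot.job_done(): hands the job in, once; it reports no verdict.
Trained networks look in a picture, given as the dict that the camera call returned (one of the last four; its "shot" number tells which), for a name from the list of things; names that differ only in an ending like _2 or _b are one class to them, and where a whole thing is asked for, a point or a joint stands for the part that bears it (a point fixed in the world has none). Each returns a list of dicts, best first, with "score" (0 to 1); they miss things now and then, are a little off and sometimes report something else, mostly with a low value. They report only what shows in the picture. A call takes as long as a camera call. They do not tell look-alikes from the thing itself.
- bot.trace(picture, thing): "region" (480x640 bool, what is visible of it) and "point" ([column, row] in pixels, amid what is visible of it).
The state is a dict: "clock": time; "qpos": joint angles; "qd": joint speeds; "joint_efforts": joint torques, N m; "position": TCP position; "tool_rot": TCP orientation; "force": force on the tool from outside, world axes, zero at the start; "moment": the same for the moment, N m; "grip_width": finger opening in m.
Only numpy, scipy, OpenCV 4.12 (cv2) and the standard library are available. Lean on these libraries where they do the work, as an engineer would, in place of code of your own. Each camera call takes 0.05 s, during which the arm holds its last target.

## Working session

There is one attempt and no reset: what is moved stays moved. The work goes in short steps, Python scripts to look and compute and a shell command to move; the robot and the scene stay as the last step left them, time stands still between calls to the robot, and variables do not carry over. Pictures are saved under pics/ and viewed, and the job is handed in when it is done.

```bash
mkdir -p pics
python3 - <<'E'
from workcell import bot
import cv2
s=bot.observe(); print(s, bot.grasp_offset)
for n in ("scene","side","wrist"):
    p=bot.grab_frame(n); cv2.imwrite(f"pics/{n}0.png",p["pixels"]); print(n,p["vertical_fov"],p["cx"],p["cy"],p["D"],p["shot"])
    print(p["R"],p["t"])
E
```

```text
{'clock': 0.0, 'qpos': array([-1.36418787,  0.52201146, -0.03630161,  1.60000473,  0.0211902 ,
        1.02109016, -0.11278724]), 'qd': array([-0.00079188,  0.00104398, -0.00098143,  0.00036113,  0.00256699,
        0.00048403,  0.0018628 ]), 'joint_efforts': array([-1.16759802e-03, -9.27118707e+01,  1.97943114e+00, -3.69940960e+01,
        1.78301398e-02,  8.07250181e-03, -7.22846994e-05]), 'position': array([0.17075376, 0.60084109, 0.2029288 ]), 'tool_rot': array([-3.14046677e+00,  8.49091643e-05,  2.86475949e+00]), 'force': array([-0.34597322,  0.45277794, -0.13441539]), 'moment': array([-0.02713285, -0.02019869, -0.04499589]), 'grip_width': 0.08586082854299068} 0.0187
scene 49.25954346031843 326.94038602429197 242.8456415146996 [-0.08251005  0.          0.          0.          0.        ] 1
[[-0.56955761  0.8218717   0.01144737]
 [ 0.58983747  0.41837795 -0.69068926]
 [-0.57244728 -0.38663524 -0.72306107]] [ 0.20303153 -0.32041938  1.90089976]
side 54.81394380087183 315.57691619936986 235.42398607840306 [-0.09030755  0.          0.          0.          0.        ] 2
[[ 0.9385061  -0.34487158 -0.01642843]
 [-0.1838135  -0.45880435 -0.86931649]
 [ 0.29226511  0.8188786  -0.49398273]] [-0.47188098  0.27025903  0.91314659]
wrist 71.81060100512083 320.53879164456936 240.69587013778008 [0.02035485 0.         0.         0.         0.        ] 3
[[ 2.73318027e-01  9.61923725e-01 -5.21866339e-05]
 [ 9.25376762e-01 -2.62918873e-01  2.73041233e-01]
 [ 2.62631119e-01 -7.46753834e-02 -9.62002330e-01]] [-0.62433114 -0.03674785  0.37882514]
```

View pics/scene0.png

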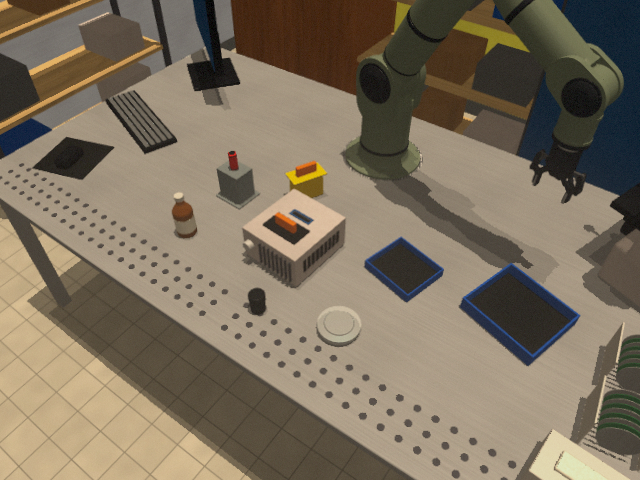

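View pics/side0.png

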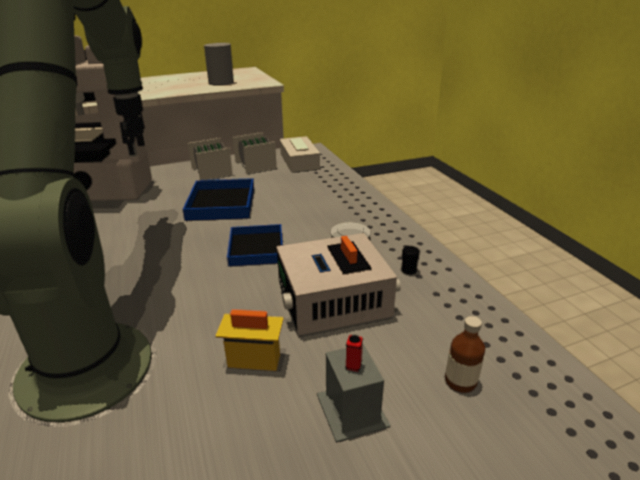

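View pics/wrist0.png

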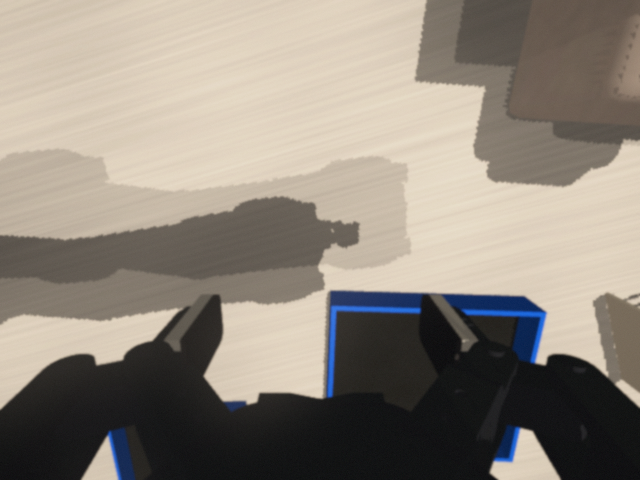

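Scene view: the tool is in its stand at (233,160), the console is at (295,235) with the orange-gripped cartridge at (287,222), and a yellow look-alike stands at (307,180). There are two trays, at (404,268) and a larger-looking one at (520,310). I'll measure these next.

```bash
cat > h.py <<'E'
import numpy as np, cv2, math
from workcell import bot
def K(p):
    f=240/math.tan(math.radians(p["vertical_fov"])/2)
    return np.array([[f,0,p["cx"]],[0,f,p["cy"]],[0,0,1.]])
def proj(p,X):
    X=np.atleast_2d(np.asarray(X,float))
    r,_=cv2.Rodrigues(np.asarray(p["R"],float))
    return cv2.projectPoints(X,r,np.asarray(p["t"],float),K(p),np.asarray(p["D"],float))[0].reshape(-1,2)
def unproj(p,uv,z):
    uv=np.atleast_2d(np.asarray(uv,float)).reshape(-1,1,2)
    n=cv2.undistortPoints(uv,K(p),np.asarray(p["D"],float)).reshape(-1,2)
    R=np.asarray(p["R"]);t=np.asarray(p["t"])
    C=-R.T@t; d=np.c_[n,np.ones(len(n))]@R
    return C+d*((z-C[2])/d[:,2])[:,None]
def tri(ps,uvs):
    A=[];b=[]
    for p,uv in zip(ps,uvs):
        n=cv2.undistortPoints(np.array(uv,float).reshape(1,1,2),K(p),np.asarray(p["D"],float)).ravel()
        R=np.asarray(p["R"]);t=np.asarray(p["t"])
        for i in (0,1):
            A.append(R[i]-n[i]*R[2]); b.append(-(t[i]-n[i]*t[2]))
    x,res,_,_=np.linalg.lstsq(np.array(A),np.array(b),rcond=None); return x,res
E
python3 - <<'E'
from h import *
np.set_printoptions(precision=4,suppress=True)
ps={}
names=["slot","bay","cartridge_grip","tool_grip","stand_hole","tray_floor","tray","stand","console","tool","cartridge","bottle","wafer_box","objective_can"]
import pickle
out={}
for n in ("scene","side"):
    p=bot.grab_frame(n); ps[n]=p
    for t in names:
        r=bot.trace(p,t)
        out[n,t]=r
        print(n,t,[(round(d["score"],2),np.round(d["point"],1).tolist(),int(d["region"].sum())) for d in r])
pickle.dump((ps,out),open("d0.pkl","wb"))
print(bot.observe()["clock"])
E
```

```text
scene slot [(0.61, [297.2, 240.9], 5497)]
scene bay [(0.96, [299.0, 240.3], 5412)]
scene cartridge_grip [(0.9, [287.1, 224.1], 708), (0.67, [307.0, 175.0], 953), (0.64, [184.3, 215.9], 746)]
scene tool_grip [(0.62, [229.7, 160.5], 147)]
scene stand_hole [(0.74, [234.1, 184.0], 1351), (0.31, [232.6, 159.0], 166)]
scene tray_floor [(0.94, [519.5, 313.7], 6483), (0.73, [402.5, 267.4], 2892)]
scene tray [(0.94, [405.9, 271.4], 2872), (0.75, [519.2, 314.4], 6498)]
scene stand [(0.85, [235.7, 184.8], 1291)]
scene console [(0.87, [299.4, 239.5], 5559), (0.28, [402.4, 267.4], 2816)]
scene tool [(0.74, [232.3, 158.2], 152), (0.29, [257.0, 301.2], 412)]
scene cartridge [(0.93, [309.3, 179.6], 1016), (0.9, [288.4, 230.5], 734)]
scene bottle []
scene wafer_box [(0.59, [336.9, 322.1], 1295)]
scene objective_can [(0.77, [258.5, 300.0], 409)]
side slot [(0.59, [331.0, 288.7], 8350)]
side bay [(0.65, [328.9, 287.7], 8549)]
side cartridge_grip [(0.73, [249.4, 338.4], 3239), (0.61, [346.5, 258.2], 963), (0.33, [411.4, 258.9], 457)]
side tool_grip [(0.62, [354.0, 352.3], 571)]
side stand_hole [(0.94, [352.4, 395.6], 4503)]
side tray_floor [(0.65, [253.4, 239.7], 1948), (0.64, [221.7, 199.7], 2571)]
side tray [(0.69, [253.6, 245.3], 2114), (0.58, [217.5, 199.4], 2647)]
side stand [(0.62, [352.9, 397.7], 4448)]
side console [(0.67, [332.6, 284.9], 8507)]
side tool [(0.61, [356.8, 353.4], 584)]
side cartridge [(0.7, [348.1, 261.0], 910), (0.62, [252.4, 339.5], 3238)]
side bottle [(0.67, [465.4, 358.3], 2223)]
side wafer_box [(0.59, [346.9, 231.0], 393)]
side objective_can [(0.71, [411.8, 258.2], 479)]
1.65
```

Run:
```python
from h import *
import pickle
ps,out=pickle.load(open("d0.pkl","rb"))
def crop(n,x0,y0,w,h,s,f):
    cv2.imwrite(f,cv2.resize(ps[n]["pixels"][y0:y0+h,x0:x0+w],None,fx=s,fy=s,interpolation=cv2.INTER_CUBIC))
crop("scene",200,140,160,120,5,"pics/c1.png")
crop("side",210,210,200,150,4,"pics/c2.png")
```

```text
(no output)
```

View pics/c1.png

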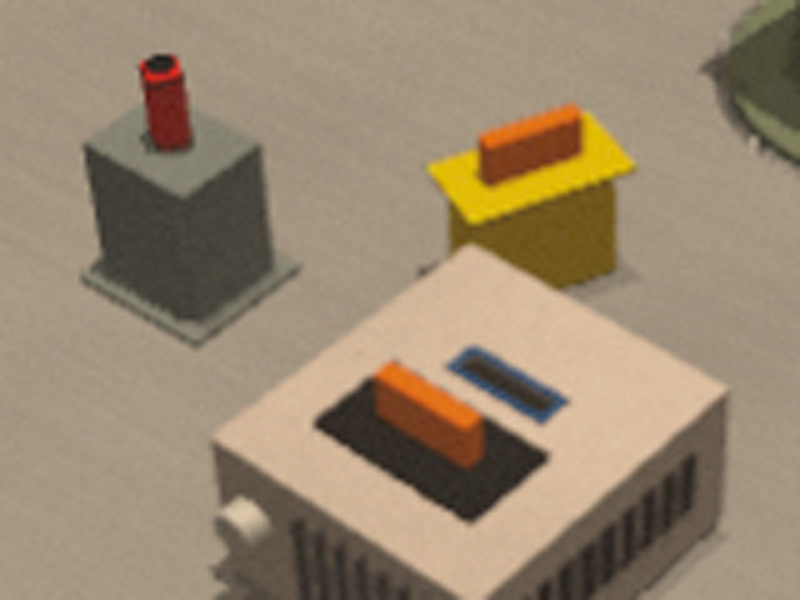

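View pics/c2.png

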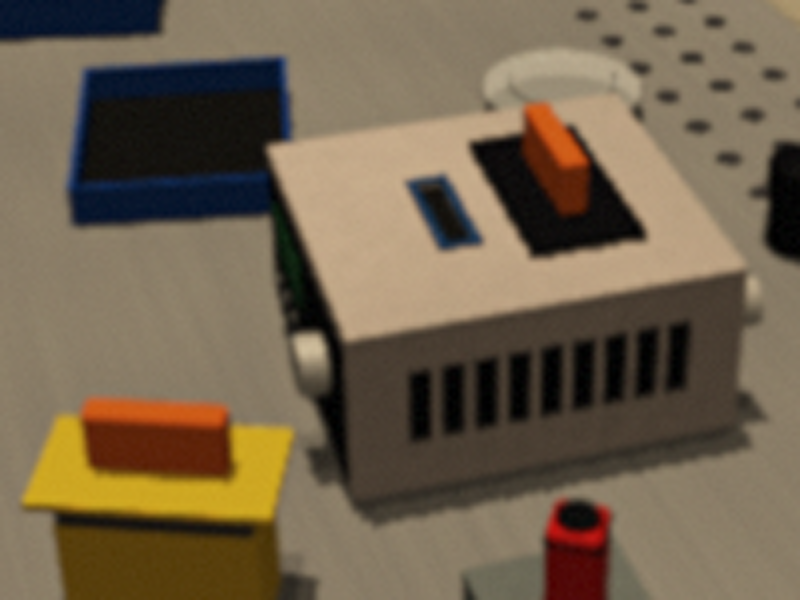

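```bash
cat > fit1.py <<'E'
from h import *
import pickle
from scipy.optimize import least_squares
np.set_printoptions(precision=4,suppress=True)
ps,out=pickle.load(open("d0.pkl","rb"))
sc=lambda L:[((u+.5)/5+200-.5,(v+.5)/5+140-.5) for u,v in L]
sd=lambda L:[((u+.5)/4+210-.5,(v+.5)/4+210-.5) for u,v in L]
def fit(obs,x0):
    # obs: list (view, local pts Nx3, uv)
    def f(q):
        c,s=np.cos(q[2]),np.sin(q[2]);R=np.array([[c,-s,0],[s,c,0],[0,0,1]])
        return np.concatenate([(proj(ps[v],np.array(P)@R.T+[q[0],q[1],0])-np.array(uv)).ravel() for v,P,uv in obs])
    r=least_squares(f,x0); return r.x,f(r.x).reshape(-1,2)
top=.115
A,B,C,D=[-.11,-.1,top],[-.11,.1,top],[.11,-.1,top],[.11,.1,top]
scn=("scene",[A,B,C],sc([(470,245),(727,390),(213,440)]))
sdn=("side",[A,B,C,D],sd([(345,342),(268,145),(745,270),(616,97)]))
if __name__=="__main__":
    for o in ([scn],[sdn],[scn,sdn]):
        q,r=fit(o,[.6,-.1,0]); print("console",q,r.tolist() if len(o)>1 else "")
    print("slot",unproj(ps["scene"],np.mean(sc([(475,347),(568,402),(545,423),(447,367)]),0),.115),unproj(ps["side"],np.mean(sd([(408,180),(445,175),(481,242),(443,250)]),0),.115))
    S=unproj(ps["scene"],sc([(475,347),(568,402),(545,423),(447,367)]),.115);print(S)
    # cap corners z=.122
    print("capS",unproj(ps["scene"],sc([(318,423),(472,520),(548,460)]),.122))
    print("capD",unproj(ps["side"],sd([(472,145),(533,255),(645,237)]),.122))
    # grip top corners
    print("gripS",unproj(ps["scene"],sc([(376,371),(396,361),(484,420),(465,432)]),.156))
    print("gripD",unproj(ps["side"],sd([(523,108),(545,104),(589,163),(562,171)]),.156))
    print("tooltop",unproj(ps["scene"],sc([(162,62)]),.172),unproj(ps["side"],sd([(579,515)]),.172),tri([ps["scene"],ps["side"]],sc([(162,62)])+sd([(579,515)])))
    print("plate",unproj(ps["scene"],sc([(85,147),(183,195),(262,147)]),.112))
    for i in (0,1):
        for v in ("scene","side"):
            o=[d for d in out[v,"tray"]]
            m=o[i]["region"].astype(np.uint8)
            c=max(cv2.findContours(m,0,1)[0],key=cv2.contourArea)
            pol=cv2.approxPolyDP(c,5,True).reshape(-1,2)
            print(v,i,o[i]["point"],pol.tolist()); print(unproj(ps[v],pol,.03))
    for t,z in (("bottle",.1),("wafer_box",.014),("objective_can",.03),):
      for v in ("scene","side"):
        for d in out[v,t][:1]: print(t,v,unproj(ps[v],d["point"],z))
    print("yellow",unproj(ps["scene"],[307,178],.1))
E
python3 fit1.py
```

```text
console [ 0.561   0.0268 -0.0761] 
console [ 0.5556  0.024  -0.0878] 
console [ 0.557   0.025  -0.0831] [[0.6231442669022726, -1.0308409344404197], [0.9739751924945494, -0.8672581489574895], [-0.16058274197442302, -1.2785768501017856], [0.30194405008398917, -0.3106256098665199], [0.13221868958703453, 0.13631836511572715], [1.1014930932269635, -0.4147600652739811], [0.20764691791566747, -1.1749252457229886]]
slot [[0.5294 0.0288 0.115 ]] [[0.5272 0.0279 0.115 ]]
[[ 0.5151 -0.0064  0.115 ]
 [ 0.5213  0.0649  0.115 ]
 [ 0.5428  0.0643  0.115 ]
 [ 0.5381 -0.0093  0.115 ]]
capS [[ 0.6224 -0.0355  0.122 ]
 [ 0.6323  0.0807  0.122 ]
 [ 0.5713  0.0873  0.122 ]]
capD [[ 0.5639  0.0787  0.122 ]
 [ 0.5524 -0.0391  0.122 ]
 [ 0.6151 -0.0456  0.122 ]]
gripS [[ 0.5973 -0.0113  0.156 ]
 [ 0.5845 -0.0073  0.156 ]
 [ 0.5937  0.0611  0.156 ]
 [ 0.6071  0.0583  0.156 ]]
gripD [[ 0.585   0.0531  0.156 ]
 [ 0.5985  0.0527  0.156 ]
 [ 0.5949 -0.0151  0.156 ]
 [ 0.578  -0.0173  0.156 ]]
tooltop [[ 0.4676 -0.2845  0.172 ]] [[ 0.4681 -0.282   0.172 ]] (array([ 0.468 , -0.2834,  0.1729]), array([0.]))
plate [
[... 371 characters left out ...]
9 0.03  ]
 [0.3915 0.4296 0.03  ]
 [0.3445 0.2284 0.03  ]
 [0.465  0.1911 0.03  ]]
scene 1 [519.2, 314.4] [[510, 263], [467, 293], [460, 308], [529, 364], [579, 315]]
[[0.2646 0.582  0.03  ]
 [0.4396 0.5242 0.03  ]
 [0.4976 0.53   0.03  ]
 [0.5569 0.7463 0.03  ]
 [0.334  0.8078 0.03  ]]
side 1 [217.5, 199.4] [[252, 179], [197, 180], [183, 218], [248, 217]]
[[0.5376 0.7651 0.03  ]
 [0.3473 0.8359 0.03  ]
 [0.2659 0.5431 0.03  ]
 [0.4559 0.4729 0.03  ]]
bottle side [[ 0.6601 -0.3283  0.1   ]]
wafer_box scene [[0.7145 0.2797 0.014 ]]
wafer_box side [[0.7136 0.3051 0.014 ]]
objective_can scene [[0.7859 0.0738 0.03  ]]
objective_can side [[0.8004 0.0823 0.03  ]]
yellow [[ 0.3649 -0.072   0.1   ]]
```

Small tray: about 150x170 mm with its centre near (0.45,0.32), so that is the one for the job. The large one is about 200x300. Next I'll move towards the tool by way of the tray and the console, with wrist pictures on the way.

```bash
cat > plan.py <<'E'
import numpy as np,sys,math
from scipy.spatial.transform import Rotation as Ro
from workcell import bot
# usage: plan.py x y z yawdeg  [start x y z yawdeg]
def plan(tx,ty,tz,tyaw,start=None,rows=None):
    if start is None:
        s=bot.observe(); R=Ro.from_euler("xyz",s["tool_rot"]); P=np.array(s["position"])
    else:
        P=np.array(start[:3]); R=Ro.from_euler("xyz",[math.pi,0,math.radians(start[3])])
    Rt=Ro.from_euler("xyz",[math.pi,0,math.radians(tyaw)])
    rv=(R.inv()*Rt).as_rotvec()
    d=np.array([tx,ty,tz])-P
    n=rows or 1
    while 1:
        out=[];Rc=R;ok=True
        for i in range(n):
            sh=Rc.inv().apply(d/n)/.025
            if abs(sh).max()>1.0: ok=False
            out.append(np.r_[sh,rv/n/(2*math.pi)]); Rc=Rc*Ro.from_rotvec(rv/n)
        if np.degrees(np.linalg.norm(rv))/n>10.7: ok=False
        if ok or rows: break
        n+=1
    print(n,"rows; from",np.round(P,4),"yaw",round(math.degrees(math.atan2(R.as_matrix()[1,0],R.as_matrix()[0,0])),2))
    print("["+",".join("["+",".join(f"{v:.4g}" if abs(v)>5e-4 else "0" for v in np.round(o,4))+"]" for o in out)+"]")
if __name__=="__main__":
    a=[float(v) for v in sys.argv[1:]]
    plan(*a[:4],start=a[4:8] if len(a)>=8 else None)
E
python3 plan.py .43 .31 .32 86; python3 plan.py .54 .06 .32 86 .43 .31 .32 86;python3 plan.py .468 -.25 .32 86 .54 .06 .32 86
```

```text
16 rows; from [0.1708 0.6012 0.2035] yaw 164.14
[[-0.8222,-0.5232,-0.2913,0,0,0.0136],[-0.8638,-0.4513,-0.2913,0,0,0.0136],[-0.8991,-0.3761,-0.2913,0,0,0.0136],[-0.9278,-0.2982,-0.2913,0,0,0.0136],[-0.9498,-0.2181,-0.2913,0,0,0.0136],[-0.965,-0.1365,-0.2913,0,0,0.0136],[-0.9731,-0.0538,-0.2913,0,0,0.0136],[-0.9741,0.0292,-0.2913,0,0,0.0136],[-0.9681,0.112,-0.2913,0,0,0.0136],[-0.9551,0.194,-0.2913,0,0,0.0136],[-0.9351,0.2746,-0.2913,0,0,0.0136],[-0.9083,0.3533,-0.2913,0,0,0.0136],[-0.8749,0.4293,-0.2913,0,0,0.0136],[-0.8352,0.5022,-0.2913,0,0,0.0136],[-0.7894,0.5715,-0.2913,0,0,0.0136],[-0.7379,0.6366,-0.2913,0,0,0.0136]]
10 rows; from [0.43 0.31 0.32] yaw 86.0
[[-0.9669,0.5087,0,0,0,0],[-0.9669,0.5087,0,0,0,0],[-0.9669,0.5087,0,0,0,0],[-0.9669,0.5087,0,0,0,0],[-0.9669,0.5087,0,0,0,0],[-0.9669,0.5087,0,0,0,0],[-0.9669,0.5087,0,0,0,0],[-0.9669,0.5087,0,0,0,0],[-0.9669,0.5087,0,0,0,0],[-0.9669,0.5087,0,0,0,0]]
13 rows; from [0.54 0.06 0.32] yaw 86.0
[[-0.967,-0.1545,0,0,0,0],[-0.967,-0.1545,0,0,0,0],[-0.967,-0.1545,0,0,0,0],[-0.967,-0.1545,0,0,0,0],[-0.967,-0.1545,0,0,0,0],[-0.967,-0.1545,0,0,0,0],[-0.967,-0.1545,0,0,0,0],[-0.967,-0.1545,0,0,0,0],[-0.967,-0.1545,0,0,0,0],[-0.967,-0.1545,0,0,0,0],[-0.967,-0.1545,0,0,0,0],[-0.967,-0.1545,0,0,0,0],[-0.967,-0.1545,0,0,0,0]]
```

```bash
python3 -m handwheel '[[-0.82,-0.52,-0.29,0,0,0.0136],[-0.86,-0.45,-0.29,0,0,0.0136],[-0.9,-0.38,-0.29,0,0,0.0136],[-0.93,-0.3,-0.29,0,0,0.0136],[-0.95,-0.22,-0.29,0,0,0.0136],[-0.96,-0.14,-0.29,0,0,0.0136],[-0.97,-0.05,-0.29,0,0,0.0136],[-0.97,0.03,-0.29,0,0,0.0136]]' -1 40
python3 -m handwheel '[[-0.97,0.11,-0.29,0,0,0.0136],[-0.96,0.19,-0.29,0,0,0.0136],[-0.94,0.27,-0.29,0,0,0.0136],[-0.91,0.35,-0.29,0,0,0.0136],[-0.87,0.43,-0.29,0,0,0.0136],[-0.84,0.5,-0.29,0,0,0.0136],[-0.79,0.57,-0.29,0,0,0.0136],[-0.74,0.64,-0.29,0,0,0.0136]]'
python3 - <<'E'
from h import *
import pickle
p=bot.grab_frame("wrist"); s=bot.observe(); pickle.dump(p,open("w1.pkl","wb")); cv2.imwrite("pics/w1.png",p["pixels"]); print(s["position"],s["tool_rot"])
E
python3 plan.py .54 .06 .32 86
```

```text
clock: 2.65
position: [0.3008, 0.4547, 0.2619]
tool_rot: [3.142, -0.0, 2.177]
force: [1.4, 1.5, -1.4]
grip_width: 0.085
clock: 3.65
position: [0.4301, 0.308, 0.32]
tool_rot: [3.142, -0.0, 1.492]
force: [0.8, 0.5, 0.5]
grip_width: 0.0855
[0.43242416 0.30547968 0.32096943] [ 3.13980760e+00 -6.33963601e-05  1.48412062e+00]
10 rows; from [0.4324 0.3055 0.321 ] yaw 85.03
[[-0.941,0.5137,0.0047,0,0,0],[-0.9418,0.5121,0.0046,0,0,0],[-0.9427,0.5105,0.0046,0,0,0],[-0.9436,0.5089,0.0045,0,0,0],[-0.9444,0.5073,0.0044,0,0,0],[-0.9453,0.5057,0.0043,0,0,0],[-0.9461,0.5041,0.0042,0,0,0],[-0.947,0.5025,0.0041,0,0,0],[-0.9478,0.5009,0.004,0,0,0],[-0.9487,0.4994,0.004,0,0,0]]
```

View pics/w1.png

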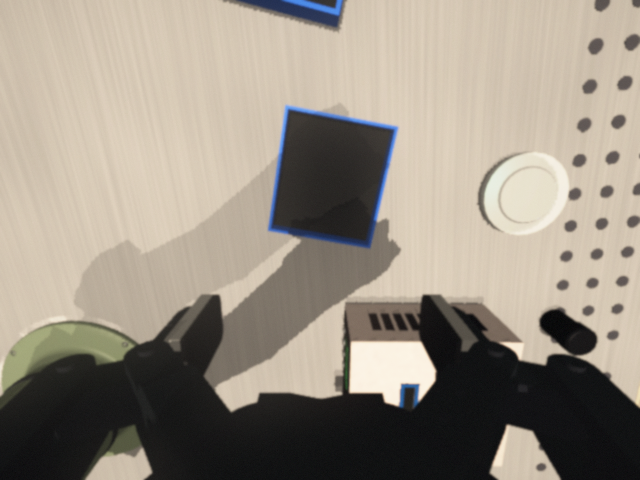

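```bash
python3 -m handwheel '[[-0.95,0.51,0,0,0,0],[-0.95,0.51,0,0,0,0],[-0.95,0.51,0,0,0,0],[-0.95,0.51,0,0,0,0],[-0.95,0.51,0,0,0,0],[-0.95,0.51,0,0,0,0],[-0.95,0.5,0,0,0,0],[-0.95,0.5,0,0,0,0]]' | tail -4
python3 -m handwheel '[[-0.9,0.5,0,0,0,0],[0,0,0,0,0,0]]'
python3 - <<'E'
from h import *
np.set_printoptions(precision=4,suppress=True)
import pickle
p=bot.grab_frame("wrist"); s=bot.observe(); pickle.dump(p,open("w2.pkl","wb")); cv2.imwrite("pics/w2.png",p["pixels"]); print(s["position"],s["tool_rot"])
w=pickle.load(open("w1.pkl","rb"))
T=unproj(w,[(288,107),(397,128),(370,247),(270,230)],.03); print(T,T.mean(0),[np.linalg.norm(T[i]-T[i-1]) for i in range(4)])
E
python3 plan.py .468 -.25 .32 86
```

```text
position: [0.5169, 0.1109, 0.3197]
tool_rot: [3.142, 0.0, 1.495]
force: [0.7, 0.1, 0.7]
grip_width: 0.0855
clock: 4.95
position: [0.5279, 0.0866, 0.3197]
tool_rot: [3.141, 0.001, 1.493]
force: [-0.4, 0.5, -1.2]
grip_width: 0.0852
[0.5275 0.0879 0.3196] [-3.1415  0.0003  1.4944]
[[0.3983 0.4286 0.03  ]
 [0.5385 0.3917 0.03  ]
 [0.4971 0.2308 0.03  ]
 [0.3552 0.2676 0.03  ]] [0.4473 0.3297 0.03  ] [np.float64(0.16673366539427115), np.float64(0.14500479360539728), np.float64(0.166106541370587), np.float64(0.14656845388528641)]
14 rows; from [0.5275 0.0879 0.3196] yaw 85.62
[[-0.9756,-0.0957,-0.001,0,0,0],[-0.9755,-0.0962,-0.001,0,0,0],[-0.9755,-0.0967,-0.001,0,0,0],[-0.9754,-0.0971,-0.001,0,0,0],[-0.9754,-0.0976,-0.0011,0,0,0],[-0.9754,-0.098,-0.0011,0,0,0],[-0.9753,-0.0985,-0.0011,0,0,0],[-0.9753,-0.099,-0.0011,0,0,0],[-0.9752,-0.0994,-0.0011,0,0,0],[-0.9752,-0.0999,-0.0012,0,0,0],[-0.9751,-0.1003,-0.0012,0,0,0],[-0.9751,-0.1008,-0.0012,0,0,0],[-0.975,-0.1013,-0.0012,0,0,0],[-0.975,-0.1017,-0.0012,0,0,0]]
```

View pics/w2.png

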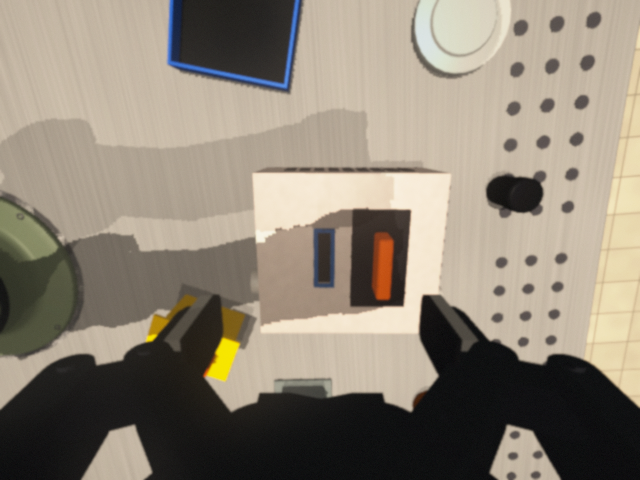

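```bash
python3 -m handwheel '[[-0.98,-0.1,0,0,0,0],[-0.98,-0.1,0,0,0,0],[-0.98,-0.1,0,0,0,0],[-0.98,-0.1,0,0,0,0],[-0.98,-0.1,0,0,0,0],[-0.98,-0.1,0,0,0,0],[-0.98,-0.1,0,0,0,0],[-0.98,-0.1,0,0,0,0]]' | tail -4
python3 -m handwheel '[[-0.98,-0.1,0,0,0,0],[-0.98,-0.1,0,0,0,0],[-0.98,-0.1,0,0,0,0],[-0.98,-0.1,0,0,0,0],[-0.98,-0.1,0,0,0,0],[0,0,0,0,0,0]]'
python3 - <<'E'
from h import *
np.set_printoptions(precision=4,suppress=True)
import pickle
p=bot.grab_frame("wrist"); s=bot.observe(); pickle.dump(p,open("w3.pkl","wb")); cv2.imwrite("pics/w3.png",p["pixels"]); print(s["position"],s["tool_rot"])
w=pickle.load(open("w2.pkl","rb"))
cv2.imwrite("pics/w2c.png",cv2.resize(w["pixels"][155:345,240:460],None,fx=3.6,fy=3.6,interpolation=cv2.INTER_CUBIC)[:600])
E
```

```text
position: [0.4928, -0.1051, 0.3196]
tool_rot: [3.142, -0.0, 1.498]
force: [-0.3, -0.3, -0.3]
grip_width: 0.0852
clock: 6.75
position: [0.4711, -0.2273, 0.3196]
tool_rot: [-3.142, 0.0, 1.495]
force: [-0.5, 0.0, 0.4]
grip_width: 0.0856
[ 0.4715 -0.2262  0.3195] [-3.1415 -0.0002  1.4964]
```

View pics/w3.png

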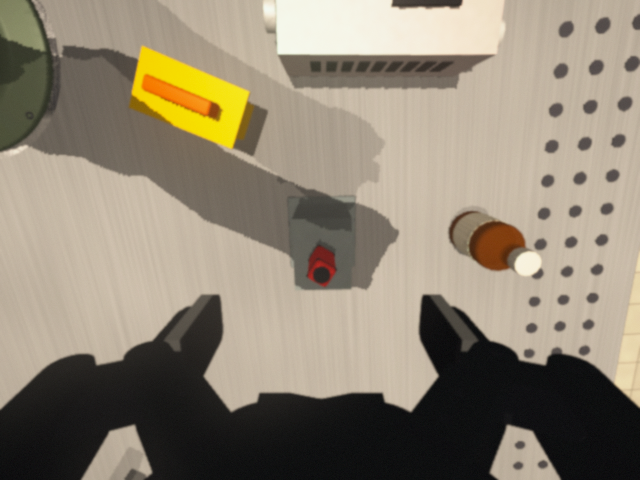

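View pics/w2c.png

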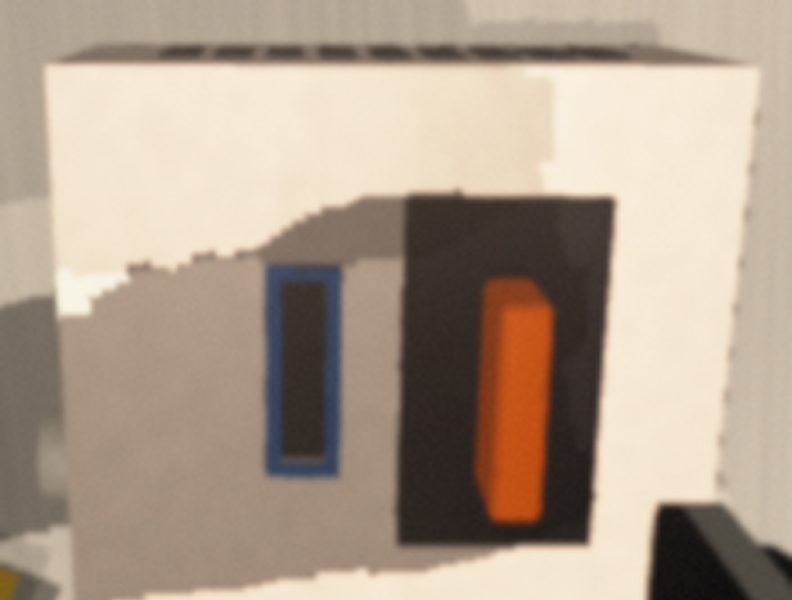

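Run:
```python
from h import *
np.set_printoptions(precision=4,suppress=True)
import pickle
w=pickle.load(open("w2.pkl","rb"))
c=lambda L:[((u+.5)/3.6+240-.5,(v+.5)/3.6+155-.5) for u,v in L]
S=unproj(w,c([(266,265),(341,265),(338,476),(266,476)]),.115); print("slot outer",S,S.mean(0))
S=unproj(w,c([(282,281),(326,281),(324,460),(282,460)]),.115); print("slot inner",S,S.mean(0))
S=unproj(w,c([(405,197),(615,200),(588,545),(397,543)]),.122); print("cap",S,S.mean(0))
S=unproj(w,c([(502,304),(554,304),(540,522),(489,521)]),.156); print("grip top",S,S.mean(0))
S=unproj(w,c([(46,65),(758,66)]),.115);print("cons edge",S)
p=pickle.load(open("w3.pkl","rb"))
cv2.imwrite("pics/w3c.png",cv2.resize(p["pixels"][180:300,275:375],None,fx=5,fy=5,interpolation=cv2.INTER_CUBIC))
```

```text
slot outer [[ 0.5189  0.0642  0.115 ]
 [ 0.5432  0.0623  0.115 ]
 [ 0.5372 -0.0115  0.115 ]
 [ 0.5127 -0.0096  0.115 ]] [0.528  0.0264 0.115 ]
slot inner [[ 0.5237  0.0585  0.115 ]
 [ 0.538   0.0573  0.115 ]
 [ 0.5329 -0.0052  0.115 ]
 [ 0.5187 -0.0041  0.115 ]] [0.5283 0.0266 0.115 ]
cap [[ 0.5644  0.0843  0.122 ]
 [ 0.6298  0.0782  0.122 ]
 [ 0.6201 -0.0402  0.122 ]
 [ 0.5555 -0.0345  0.122 ]] [0.5925 0.0219 0.122 ]
grip top [[ 0.5882  0.0571  0.156 ]
 [ 0.6033  0.0559  0.156 ]
 [ 0.5977 -0.0133  0.156 ]
 [ 0.5821 -0.0118  0.156 ]] [0.5928 0.022  0.156 ]
cons edge [[0.4565 0.1328 0.115 ]
 [0.6756 0.1152 0.115 ]]
```

View pics/w3c.png

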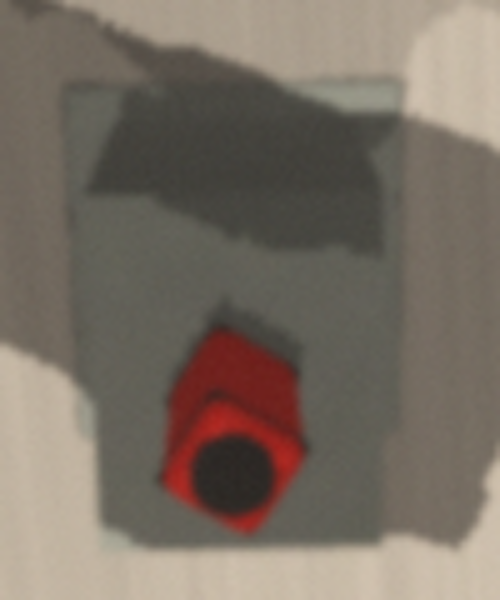

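Run:
```python
from h import *
np.set_printoptions(precision=4,suppress=True)
import pickle
p=pickle.load(open("w3.pkl","rb"))
c=lambda L:[((u+.5)/5+275-.5,(v+.5)/5+180-.5) for u,v in L]
S=unproj(p,c([(215,393),(307,448),(250,533),(162,480)]),.172); print("tool top",S,S.mean(0),[np.linalg.norm(S[i]-S[i-1]) for i in range(4)])
e=S[1]-S[0]; print(np.degrees(np.arctan2(e[1],e[0]))); e=S[2]-S[3]; print(np.degrees(np.arctan2(e[1],e[0])))
e=S[0]-S[3]; print(np.degrees(np.arctan2(e[1],e[0]))); e=S[1]-S[2]; print(np.degrees(np.arctan2(e[1],e[0])))
print("disc",unproj(p,c([(234,474)]),.172))
S=unproj(p,c([(88,190),(381,190),(379,546),(101,546)]),.112);print("plate",S,S.mean(0))
```

```text
tool top [[ 0.4661 -0.2673  0.172 ]
 [ 0.484  -0.2806  0.172 ]
 [ 0.4709 -0.2985  0.172 ]
 [ 0.4537 -0.2854  0.172 ]] [ 0.4687 -0.283   0.172 ] [np.float64(0.021881943562145695), np.float64(0.022276879715397203), np.float64(0.022142924737391816), np.float64(0.0216824525839721)]
-36.618328043593216
-37.346239355940206
55.55189811418675
53.98318397148566
disc [[ 0.4686 -0.2852  0.172 ]]
plate [[ 0.4383 -0.2357  0.112 ]
 [ 0.5064 -0.2409  0.112 ]
 [ 0.5013 -0.3307  0.112 ]
 [ 0.4326 -0.3255  0.112 ]] [ 0.4697 -0.2832  0.112 ]
```

```bash
python3 plan.py .4687 -.2835 .22 54; python3 plan.py .4687 -.2835 .126 54 .4687 -.2835 .22 54
```

```text
4 rows; from [ 0.4715 -0.2262  0.3195] yaw 85.74
[[-0.5741,0.0147,0.9948,0,0,0.022],[-0.5666,0.0938,0.9949,0,0,0.022],[-0.5481,0.1711,0.9949,0,0,0.022],[-0.5192,0.2451,0.9949,0,0,0.022]]
4 rows; from [ 0.4687 -0.2835  0.22  ] yaw 54.0
[[0,0,0.94,0,0,0],[0,0,0.94,0,0,0],[0,0,0.94,0,0,0],[0,0,0.94,0,0,0]]
```

```bash
python3 -m handwheel '[[-0.57,0.01,0.99,0,0,0.022],[-0.57,0.09,0.99,0,0,0.022],[-0.55,0.17,0.99,0,0,0.022],[-0.52,0.24,0.99,0,0,0.022],[0,0,0,0,0,0]]'
python3 plan.py .4687 -.2835 .126 54
python3 - <<'E'
from h import *
p=bot.grab_frame("wrist"); cv2.imwrite("pics/w4.png",p["pixels"])
print(proj(p,[[.4687,-.2835,.172],[.4687,-.2835,.112]]))
E
```

```text
clock: 7.42
position: [0.468, -0.2828, 0.2192]
tool_rot: [-3.139, 0.001, 0.945]
force: [0.5, 0.2, 0.2]
grip_width: 0.0856
4 rows; from [ 0.468  -0.2828  0.2192] yaw 54.12
[[-0.0007,0.0125,0.9323,0,0,0],[-0.001,0.0119,0.9323,0,0,0],[-0.0012,0.0113,0.9323,0,0,0],[-0.0015,0.0106,0.9323,0,0,0]]
[[320.45573927 251.0320798 ]
 [320.73868839 229.94798412]]
```

View pics/w4.png

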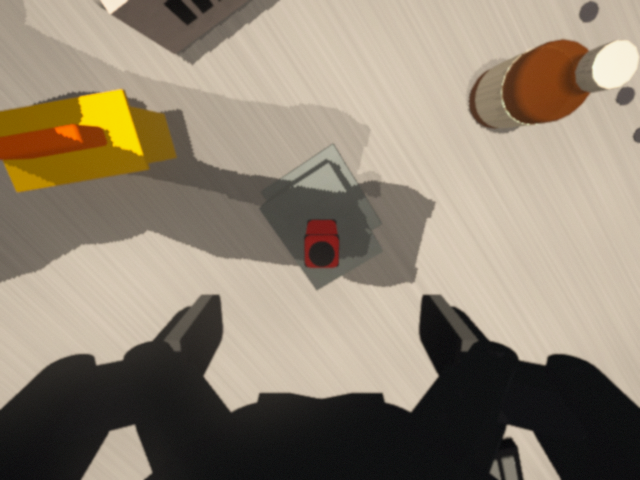

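```bash
python3 -m handwheel '[[0,0.01,0.93,0,0,0],[0,0.01,0.93,0,0,0],[0,0.01,0.93,0,0,0],[0,0.01,0.93,0,0,0],[0,0,0,0,0,0]]'
python3 -m handwheel '[[0,0,0,0,0,0],[0,0,0,0,0,0],[0,0,0,0,0,0],[0,0,0,0,0,0],[0,0,0,0,0,0]]' 1 60
python3 -c "
from workcell import bot
s=bot.observe();print(s['force'],s['moment'],s['position'],s['grip_width'])"
```

```text
clock: 8.1
position: [0.4695, -0.283, 0.1276]
tool_rot: [-3.141, -0.001, 0.948]
force: [-1.1, 0.2, 0.3]
grip_width: 0.0855
clock: 8.72
position: [0.4692, -0.2841, 0.1281]
tool_rot: [3.142, -0.001, 0.945]
force: [-3.1, 2.9, 10.5]
grip_width: 0.0229
[-3.05220087  2.87100082 10.47583451] [ 0.66043313  0.62710377 -0.02823426] [ 0.46922465 -0.28410089  0.12809297] 0.022904919158111842
```

```bash
python3 -m handwheel '[[0,0,-0.1,0,0,0],[0,0,-0.5,0,0,0],[0,0,-1,0,0,0],[0,0,-1,0,0,0],[0,0,-1,0,0,0],[0,0,-1,0,0,0],[0,0,-1,0,0,0],[0,0,0,0,0,0]]'
python3 - <<'E'
from h import *
import pickle
s=bot.observe();print(s['force'],s['moment'],s['position'],s['grip_width'])
a=bot.grab_frame("scene");b=bot.grab_frame("side"); pickle.dump((a,b),open("d1.pkl","wb"))
A=cv2.resize(a["pixels"][60:210,160:310],None,fx=2.66,fy=2.66,interpolation=cv2.INTER_CUBIC)
B=cv2.resize(b["pixels"][230:430,270:470],None,fx=2,fy=2,interpolation=cv2.INTER_CUBIC)
h=min(A.shape[0],B.shape[0]);cv2.imwrite("pics/lift.png",np.hstack([A[:h],B[:h]]))
E
python3 plan.py .5282 .0265 .26 85.5
```

```text
clock: 9.72
position: [0.4697, -0.2847, 0.2694]
tool_rot: [3.139, -0.001, 0.944]
force: [0.2, -0.4, -2.3]
grip_width: 0.0229
[ 0.15838482 -0.37265427 -2.29060114] [ 0.01703008 -0.08300418  0.01837498] [ 0.46965273 -0.28472441  0.26942042] 0.022932031618165323
13 rows; from [ 0.469  -0.284   0.2674] yaw 54.13
[[0.8809,-0.4123,0.0231,0,0,-0.0067],[0.8975,-0.3748,0.023,0,0,-0.0067],[0.9125,-0.3367,0.023,0,0,-0.0067],[0.9258,-0.298,0.023,0,0,-0.0067],[0.9376,-0.2587,0.023,0,0,-0.0067],[0.9476,-0.219,0.023,0,0,-0.0067],[0.956,-0.1789,0.023,0,0,-0.0067],[0.9627,-0.1385,0.0229,0,0,-0.0067],[0.9677,-0.0979,0.0229,0,0,-0.0067],[0.9709,-0.057,0.0229,0,0,-0.0067],[0.9725,-0.0161,0.0229,0,0,-0.0067],[0.9723,0.0249,0.0229,0,0,-0.0067],[0.9704,0.0658,0.0229,0,0,-0.0067]]
```

View pics/lift.png

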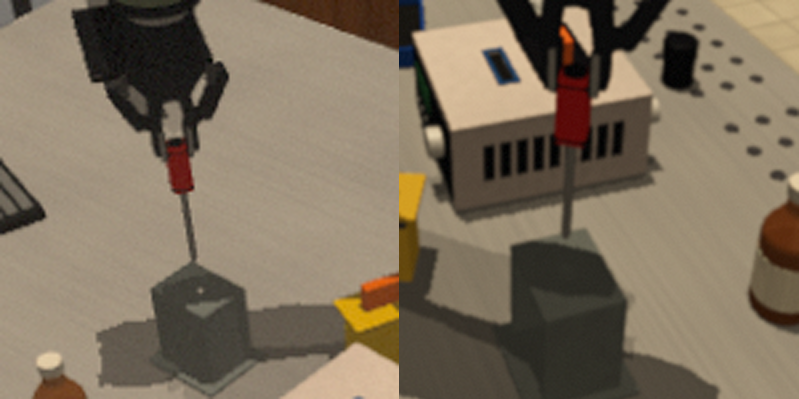

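Run:
```python
from h import *
import pickle
np.set_printoptions(precision=4,suppress=True)
a,b=pickle.load(open("d1.pkl","rb"))
print("tip",tri([a,b],[(232.6,158.5),(354,348)]))
print("hb",tri([a,b],[(229.2,131.4),(356,301.5)]))
for p,(x,y) in ((a,(215,105)),(b,(325,245))):
    X=[[.469,-.284,.152+d] for d in (0,.1,.16)]
    print(proj(p,X))
A=cv2.resize(a["pixels"][100:170,200:260],None,fx=8,fy=8,interpolation=cv2.INTER_CUBIC)
B=cv2.resize(b["pixels"][250:370,330:380],None,fx=5,fy=5,interpolation=cv2.INTER_CUBIC)
h=560;cv2.imwrite("pics/tipz.png",np.hstack([A[:h],B[:h]]))
```

```text
tip (array([ 0.4697, -0.2817,  0.15  ]), array([0.]))
hb (array([ 0.4672, -0.2846,  0.248 ]), array([0.]))
[[232.5564 157.4522]
 [228.7478 130.6413]
 [226.3207 113.4128]]
[[355.0562 348.3112]
 [356.9316 298.895 ]
 [358.1476 265.4721]]
```

View pics/tipz.png

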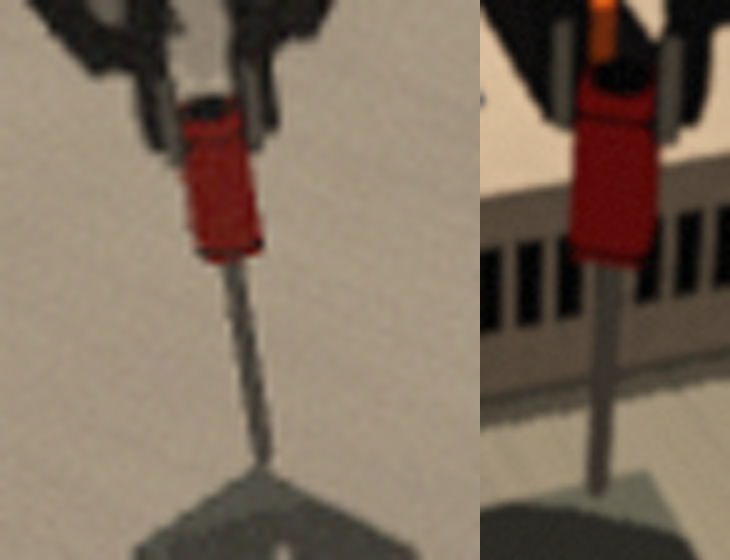

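```bash
python3 -m handwheel '[[0.88,-0.41,0.02,0,0,-0.0067],[0.9,-0.37,0.02,0,0,-0.0067],[0.91,-0.34,0.02,0,0,-0.0067],[0.93,-0.3,0.02,0,0,-0.0067],[0.94,-0.26,0.02,0,0,-0.0067],[0.95,-0.22,0.02,0,0,-0.0067],[0.96,-0.18,0.02,0,0,-0.0067],[0.96,-0.14,0.02,0,0,-0.0067]]' | tail -4
python3 -m handwheel '[[0.97,-0.1,0.02,0,0,-0.0067],[0.97,-0.06,0.02,0,0,-0.0067],[0.97,-0.02,0.02,0,0,-0.0067],[0.97,0.02,0.02,0,0,-0.0067],[0.97,0.07,0.02,0,0,-0.0067],[0,0,0,0,0,0],[0,0,0,0,0,0]]'
cat > st.py <<'E'
from h import *
import sys,pickle
s=bot.observe();np.set_printoptions(precision=4,suppress=True);print(s['force'],s['position'],np.degrees(s['tool_rot']))
if len(sys.argv)>1:
    n=sys.argv[1]
    a=bot.grab_frame("scene");b=bot.grab_frame("side"); pickle.dump((a,b),open(n+".pkl","wb"))
    A=cv2.resize(a["pixels"][150:270,235:355],None,fx=3.3333,fy=3.3333,interpolation=cv2.INTER_CUBIC)
    B=cv2.resize(b["pixels"][190:310,260:380],None,fx=3.3333,fy=3.3333,interpolation=cv2.INTER_CUBIC)
    cv2.imwrite("pics/"+n+".png",np.hstack([A,B]))
E
python3 st.py s1; python3 plan.py .5282 .0265 .24 85.3
```

```text
position: [0.5054, -0.0919, 0.2628]
tool_rot: [-3.14, 0.0, 1.283]
force: [1.0, 0.8, -1.8]
grip_width: 0.0227
clock: 11.7
position: [0.5282, 0.0264, 0.261]
tool_rot: [-3.142, 0.0, 1.492]
force: [-0.4, -0.5, -2.0]
grip_width: 0.023
[-0.3878 -0.5017 -2.0208] [0.5282 0.0264 0.261 ] [-179.997     0.0202   85.4764]
1 rows; from [0.5282 0.026  0.2611] yaw 85.43
[[0.0219,-0.001,0.8421,0,0,0]]
```

View pics/s1.png

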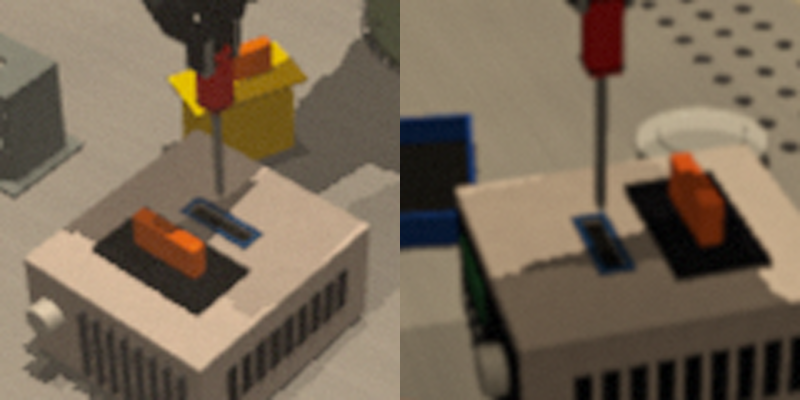

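Run:
```python
from h import *
import pickle
np.set_printoptions(precision=4,suppress=True)
a,b=pickle.load(open("s1.pkl","rb"))
ta=(220/3.3333+235,195/3.3333+150); tb=(201/3.3333+260,206/3.3333+190)
print(ta,tb,proj(a,[.5282,.0262,.1455]),proj(b,[.5282,.0262,.1455]),tri([a,b],[ta,tb]))
for p in (a,b):
  print(proj(p,[[.5282,.0265,.115]]))
A=cv2.resize(a["pixels"][165:235,270:340],None,fx=8,fy=8,interpolation=cv2.INTER_CUBIC)
cv2.imwrite("pics/s1a.png",A)
B=cv2.resize(b["pixels"][215:285,290:360],None,fx=8,fy=8,interpolation=cv2.INTER_CUBIC)
cv2.imwrite("pics/s1b.png",B)
```

```text
(301.00066000660007, 208.50058500585007) (320.3006030060301, 251.80061800618006) [[300.6222 208.1354]] [[321.2248 251.1966]] (array([0.5267, 0.0269, 0.1437]), array([0.]))
[[300.9662 216.0034]]
[[321.318 262.781]]
```

View pics/s1a.png

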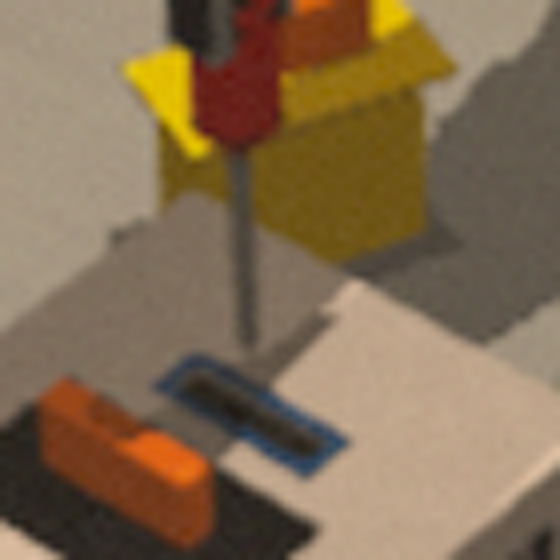

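View pics/s1b.png

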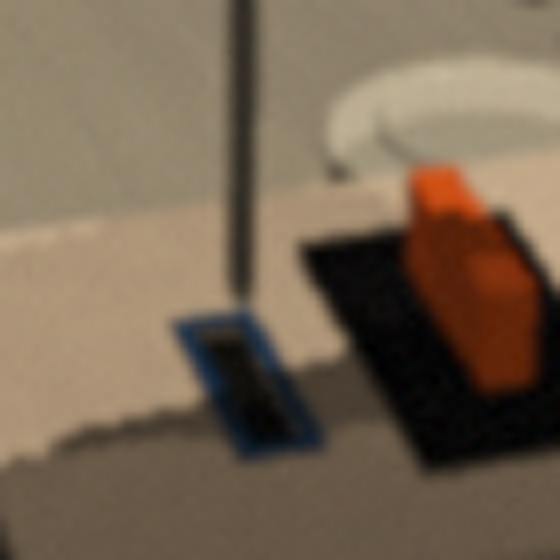

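Both views show the tip over the slot centre to within about 1 mm. I'll lower it through the slot, then feel in small steps.

```bash
python3 -m handwheel '[[0,0,0.5,0,0,0],[0,0,0.5,0,0,0],[0,0,0.5,0,0,0],[0,0,0.3,0,0,0],[0,0,0,0,0,0]]'
python3 st.py s2
python3 -m handwheel '[[0,0,0.1,0,0,0],[0,0,0.1,0,0,0],[0,0,0,0,0,0]]'
```

```text
clock: 12.42
position: [0.528, 0.0264, 0.2155]
tool_rot: [-3.141, 0.0, 1.492]
force: [-1.5, -0.6, -2.0]
grip_width: 0.0229
[-1.5371 -0.6346 -1.993 ] [0.528  0.0264 0.2155] [-179.9564    0.0238   85.4686]
clock: 12.9
position: [0.5281, 0.0265, 0.2109]
tool_rot: [-3.141, 0.0, 1.492]
force: [-0.9, -0.5, -1.8]
grip_width: 0.0222
```

View pics/s2.png

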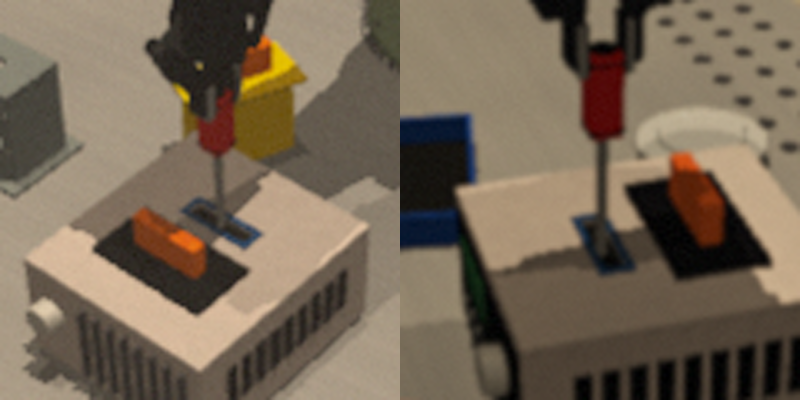

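```bash
cat > guard.py <<'E'
import sys,re
# prints move report in one line; exit 1 if fz rises above limit
t=sys.stdin.read(); lim=float(sys.argv[1])
f=eval(re.search(r"force: (\[.*\])",t).group(1)); p=eval(re.search(r"position: (\[.*\])",t).group(1))
print(re.search(r"clock: (\S+)",t).group(1),p,f); sys.exit(f[2]>lim)
E
python3 -m handwheel '[[0,0,0.1,0,0,0],[0,0,0.1,0,0,0],[0,0,0,0,0,0]]' | python3 guard.py 1 &&
python3 -m handwheel '[[0,0,0.1,0,0,0],[0,0,0,0,0,0]]' | python3 guard.py 1 &&
python3 -m handwheel '[[0,0,0.05,0,0,0],[0,0,0,0,0,0]]' | python3 guard.py 1 &&
python3 -m handwheel '[[0,0,0.05,0,0,0],[0,0,0,0,0,0]]' | python3 guard.py 1 &&
python3 -m handwheel '[[0,0,0.05,0,0,0],[0,0,0,0,0,0]]' | python3 guard.py 1 &&
python3 -m handwheel '[[0,0,0.05,0,0,0],[0,0,0,0,0,0]]' | python3 guard.py 1 &&
python3 -m handwheel '[[0,0,0.05,0,0,0],[0,0,0,0,0,0]]' | python3 guard.py 1 &&
python3 -m handwheel '[[0,0,0.05,0,0,0],[0,0,0,0,0,0]]' | python3 guard.py 1
```

```text
13.28 [0.5281, 0.0265, 0.2058] [0.7, 0.2, -1.0]
13.52 [0.5281, 0.0265, 0.2033] [-0.4, -0.3, -1.2]
13.78 [0.5282, 0.0265, 0.2022] [-0.0, -0.5, -1.0]
14.02 [0.5282, 0.0265, 0.2009] [-0.4, -0.8, -0.5]
14.28 [0.5282, 0.0264, 0.1997] [-0.3, 0.3, -1.6]
14.52 [0.5281, 0.0265, 0.1984] [0.1, -0.2, -1.3]
14.78 [0.5282, 0.0265, 0.1972] [0.1, 0.2, -1.8]
15.02 [0.5282, 0.0265, 0.196] [-0.1, -0.4, -0.9]
```

```bash
python3 -m handwheel '[[0,0,0.04,0,0,0],[0,0,0,0,0,0]]' | python3 guard.py 2 &&
python3 -m handwheel '[[0,0,0.04,0,0,0],[0,0,0,0,0,0]]' | python3 guard.py 2 &&
python3 -m handwheel '[[0,0,0.04,0,0,0],[0,0,0,0,0,0]]' | python3 guard.py 2 &&
python3 -m handwheel '[[0,0,0.04,0,0,0],[0,0,0,0,0,0]]' | python3 guard.py 2 &&
python3 -m handwheel '[[0,0,0.04,0,0,0],[0,0,0,0,0,0]]' | python3 guard.py 2; python3 st.py
```

```text
15.28 [0.5283, 0.0265, 0.1951] [-0.3, 0.8, 3.1]
[-0.2527  0.8215  3.0814] [0.5283 0.0265 0.1951] [179.9909  -0.0019  85.4782]
```

```bash
python3 -m handwheel '[[0,0,0.02,0,0,0],[0,0,0,0,0,0]]' | python3 guard.py 5.5 &&
python3 -m handwheel '[[0,0,0.02,0,0,0],[0,0,0,0,0,0]]' | python3 guard.py 5.5; python3 st.py
```

```text
15.52 [0.5283, 0.0265, 0.1945] [-1.0, -0.9, 2.8]
15.78 [0.5282, 0.0265, 0.194] [-0.6, 0.1, 2.3]
[-0.6196  0.0786  2.3219] [0.5282 0.0265 0.194 ] [-179.9985    0.0013   85.4774]
```

```bash
python3 -m handwheel '[[0,0,0.04,0,0,0],[0,0,0.04,0,0,0],[0,0,0,0,0,0]]' | python3 guard.py 7 &&
python3 -m handwheel '[[0,0,0.04,0,0,0],[0,0,0,0,0,0]]' | python3 guard.py 7 &&
python3 -m handwheel '[[0,0,0.04,0,0,0],[0,0,0,0,0,0]]' | python3 guard.py 8 &&
python3 -m handwheel '[[0,0,0.04,0,0,0],[0,0,0,0,0,0]]' | python3 guard.py 8 &&
python3 -m handwheel '[[0,0,0.04,0,0,0],[0,0,0,0,0,0]]' | python3 guard.py 8; python3 st.py s3
```

```text
16.15 [0.5282, 0.0265, 0.1919] [0.4, 0.6, 3.6]
16.4 [0.5282, 0.0264, 0.191] [-1.5, 0.9, 4.1]
16.65 [0.5282, 0.0265, 0.19] [-0.7, 0.7, 3.8]
16.9 [0.5282, 0.0264, 0.189] [-0.2, -0.1, 4.3]
17.15 [0.5282, 0.0265, 0.1879] [-0.5, 0.5, 4.6]
[-0.5311  0.5494  4.5741] [0.5282 0.0265 0.1879] [-179.9979    0.0043   85.4792]
```

View pics/s3.png

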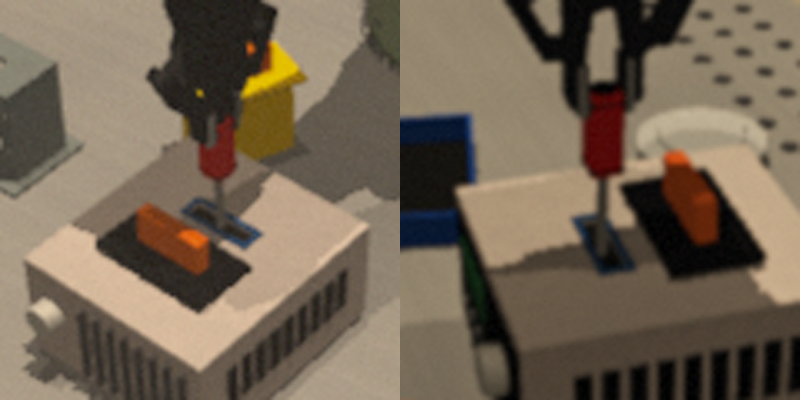

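```bash
python3 -m handwheel '[[0,0,0.02,0,0,0],[0,0,0,0,0,0]]' | python3 guard.py 8; python3 st.py s4
python3 - <<'E'
from h import *
import pickle
a0,b0=pickle.load(open("s2.pkl","rb"));a,b=pickle.load(open("s4.pkl","rb"))
c=lambda p:cv2.resize(p["pixels"][195:255,255:315],None,fx=6.5,fy=6.5,interpolation=cv2.INTER_CUBIC)
d=lambda p:cv2.resize(p["pixels"][225:285,330:390],None,fx=4,fy=4,interpolation=cv2.INTER_CUBIC)
cv2.imwrite("pics/cmp.png",np.hstack([c(a0),c(a)]))
E
```

```text
17.5 [0.5282, 0.0265, 0.1875] [-0.4, 0.8, 3.7]
[-0.4236  0.7601  3.6848] [0.5282 0.0265 0.1875] [179.997    0.0005  85.4764]
```

View pics/cmp.png

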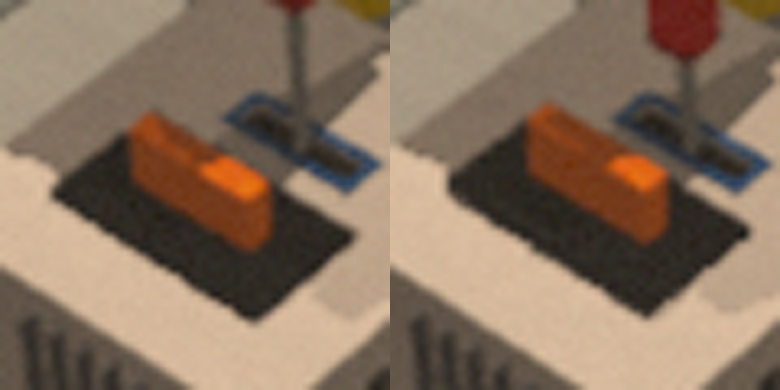

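```bash
python3 - <<'E'
from h import *
import pickle
F={k:pickle.load(open(k+".pkl","rb")) for k in("s2","s3","s4")}
for v,(x0,y0,x1,y1) in ((0,(270,205,305,240)),(1,(345,228,382,272))):
    def m(p):
        P=p["pixels"].astype(int); o=(P[...,2]-P[...,0]>70)&(P[...,2]>100); mm=np.zeros_like(o); mm[y0:y1,x0:x1]=o[y0:y1,x0:x1]; ys,xs=np.nonzero(mm); return xs.mean(),ys.mean(),ys.min(),ys.max(),len(xs)
    for k in F: print(v,k,m(F[k][v]))
    p=F["s2"][v]
    print([proj(p,[.5928,.022,z])[0] for z in (.139,.152)])
E
python3 -m handwheel '[[0,0,0.04,0,0,0],[0,0,0,0,0,0]]' | python3 guard.py 8; python3 st.py s5
```

```text
0 s2 (np.float64(285.5349794238683), np.float64(222.21810699588477), np.int64(212), np.int64(232), 243)
0 s3 (np.float64(286.5668016194332), np.float64(220.95951417004048), np.int64(211), np.int64(231), 247)
0 s4 (np.float64(286.5975609756098), np.float64(220.90243902439025), np.int64(211), np.int64(231), 246)
[array([285.54716519, 222.11291144]), array([285.33363368, 218.72417498])]
1 s2 (np.float64(350.14814814814815), np.float64(245.1851851851852), np.int64(235), np.int64(260), 81)
1 s3 (np.float64(349.60377358490564), np.float64(247.96226415094338), np.int64(235), np.int64(260), 53)
1 s4 (np.float64(349.6078431372549), np.float64(247.4313725490196), np.int64(235), np.int64(259), 51)
[array([348.89444193, 248.98674628]), array([349.00777201, 243.99263086])]
17.85 [0.5282, 0.0265, 0.1864] [-0.6, 0.0, 4.6]
[-0.5529  0.0357  4.6289] [0.5282 0.0265 0.1864] [179.9979   0.0022  85.4758]
```

View pics/s5.png

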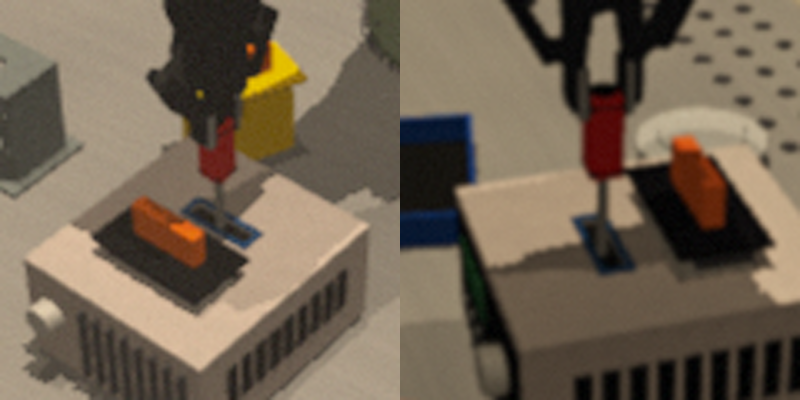

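The s5 picture shows the cap standing clear of the cover with a shadow under it, at (700,260) in the crop, so the cartridge has popped up. I'll withdraw the tool and return it to the stand.

```bash
python3 -m handwheel '[[0,0,-0.3,0,0,0],[0,0,-0.6,0,0,0],[0,0,-0.8,0,0,0],[0,0,-0.8,0,0,0],[0,0,-0.8,0,0,0],[0,0,0,0,0,0]]'; python3 st.py s6; python3 plan.py .4692 -.284 .268 54.1
```

```text
clock: 18.7
position: [0.5288, 0.0265, 0.2706]
tool_rot: [3.139, -0.001, 1.492]
force: [-0.0, 0.5, -1.7]
grip_width: 0.023
[-0.0216  0.4816 -1.732 ] [0.5288 0.0265 0.2706] [179.8646  -0.0526  85.4793]
13 rows; from [0.528  0.0266 0.2689] yaw 85.49
[[-0.9669,-0.1051,0.0026,0,0,0.0067],[-0.9705,-0.0643,0.0026,0,0,0.0067],[-0.9723,-0.0234,0.0026,0,0,0.0067],[-0.9724,0.0176,0.0026,0,0,0.0067],[-0.9708,0.0586,0.0026,0,0,0.0067],[-0.9675,0.0994,0.0027,0,0,0.0067],[-0.9624,0.1401,0.0027,0,0,0.0067],[-0.9557,0.1805,0.0027,0,0,0.0067],[-0.9472,0.2206,0.0027,0,0,0.0067],[-0.9371,0.2603,0.0027,0,0,0.0067],[-0.9253,0.2996,0.0027,0,0,0.0067],[-0.9119,0.3383,0.0027,0,0,0.0067],[-0.8968,0.3764,0.0027,0,0,0.0067]]
```

View pics/s6.png

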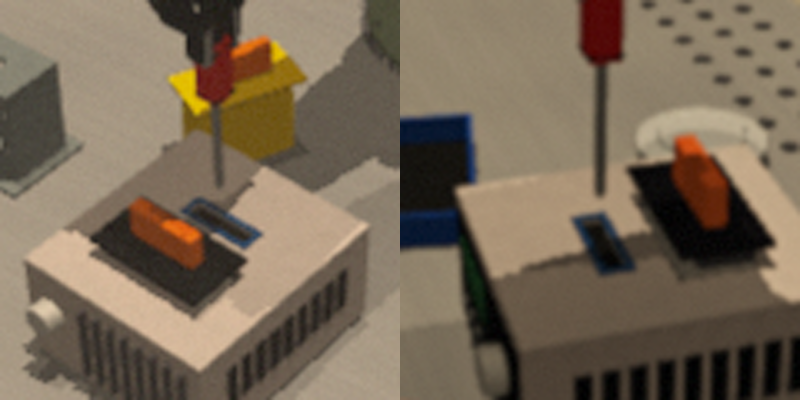

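The cartridge stays up after the tool is withdrawn, so I can travel to the stand.

```bash
python3 -m handwheel '[[-0.97,-0.11,0,0,0,0.0067],[-0.97,-0.06,0,0,0,0.0067],[-0.97,-0.02,0,0,0,0.0067],[-0.97,0.02,0,0,0,0.0067],[-0.97,0.06,0,0,0,0.0067],[-0.97,0.1,0,0,0,0.0067],[-0.96,0.14,0,0,0,0.0067],[-0.96,0.18,0,0,0,0.0067]]' | tail -4
python3 -m handwheel '[[-0.95,0.22,0,0,0,0.0067],[-0.94,0.26,0,0,0,0.0067],[-0.93,0.3,0,0,0,0.0067],[-0.91,0.34,0,0,0,0.0067],[-0.9,0.38,0,0,0,0.0067],[0,0,0,0,0,0],[0,0,0,0,0,0]]'
python3 plan.py .4692 -.284 .23 54.1
python3 - <<'E'
from h import *
import pickle
a=bot.grab_frame("scene");b=bot.grab_frame("side"); pickle.dump((a,b),open("s7.pkl","wb"))
A=cv2.resize(a["pixels"][100:180,200:265],None,fx=6,fy=6,interpolation=cv2.INTER_CUBIC)
B=cv2.resize(b["pixels"][300:380,325:390],None,fx=6,fy=6,interpolation=cv2.INTER_CUBIC)
cv2.imwrite("pics/s7.png",np.hstack([A,B]))
a0,b0=pickle.load(open("d1.pkl","rb"))
A=cv2.resize(a0["pixels"][100:180,200:265],None,fx=6,fy=6,interpolation=cv2.INTER_CUBIC)
B=cv2.resize(b0["pixels"][300:380,325:390],None,fx=6,fy=6,interpolation=cv2.INTER_CUBIC)
cv2.imwrite("pics/s7o.png",np.hstack([A,B]))
E
```

```text
position: [0.4918, -0.1663, 0.269]
tool_rot: [3.142, 0.0, 1.152]
force: [-0.1, 0.6, -1.0]
grip_width: 0.0224
clock: 20.68
position: [0.4695, -0.2844, 0.2689]
tool_rot: [-3.141, -0.0, 0.945]
force: [-0.3, -0.4, -1.4]
grip_width: 0.0227
2 rows; from [ 0.4695 -0.2844  0.2689] yaw 54.12
[[0.0033,-0.0095,0.7774,0,0,0],[0.0034,-0.0096,0.7774,0,0,0]]
```

View pics/s7.png

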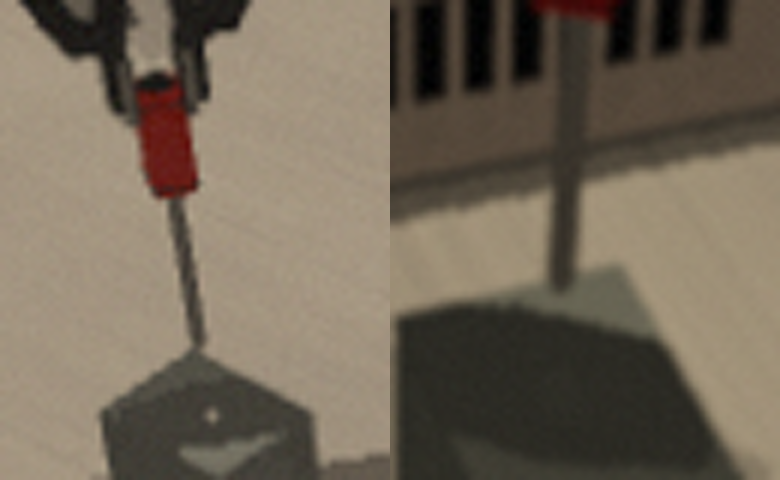

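View pics/s7o.png

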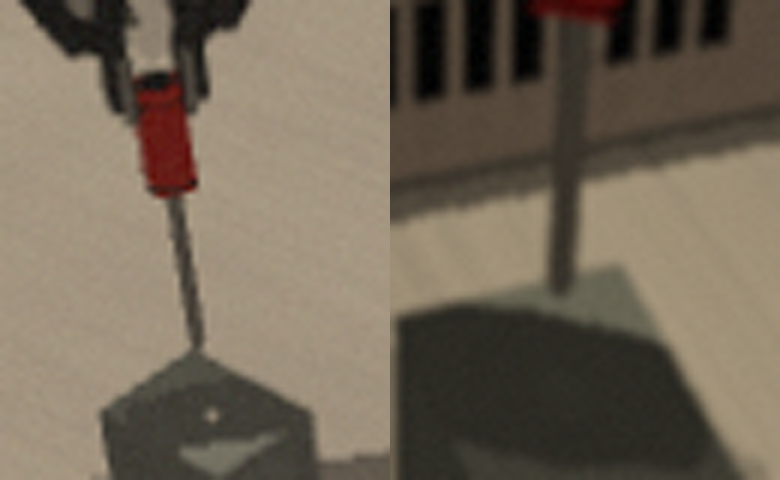

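The pose matches the one just after the lift to about a pixel, so I'll insert the rod straight down.

```bash
python3 -m handwheel '[[0,0,0.6,0,0,0],[0,0,0.6,0,0,0],[0,0,0.5,0,0,0],[0,0,0.4,0,0,0],[0,0,0,0,0,0]]' | python3 guard.py 2 &&
python3 -m handwheel '[[0,0,0.8,0,0,0],[0,0,0.8,0,0,0],[0,0,0.8,0,0,0],[0,0,0.6,0,0,0],[0,0,0.2,0,0,0],[0,0,0,0,0,0]]' | python3 guard.py 2; python3 st.py
```

```text
21.4 [0.4692, -0.2844, 0.2158] [-0.9, 0.0, -1.5]
22.15 [0.4697, -0.2847, 0.1367] [0.0, -0.4, -2.0]
[ 0.0032 -0.3618 -1.9705] [ 0.4697 -0.2847  0.1367] [179.9899   0.0032  54.1136]
```

```bash
python3 -m handwheel '[[0,0,0.15,0,0,0],[0,0,0.1,0,0,0],[0,0,0,0,0,0]]' | python3 guard.py 1 &&
python3 -m handwheel '[[0,0,0.04,0,0,0],[0,0,0,0,0,0]]' | python3 guard.py 1 &&
python3 -m handwheel '[[0,0,0.04,0,0,0],[0,0,0,0,0,0]]' | python3 guard.py 1 && 
python3 -m handwheel '[[0,0,0.04,0,0,0],[0,0,0,0,0,0]]' | python3 guard.py 1; python3 st.py
```

```text
22.52 [0.4695, -0.2845, 0.1302] [-0.8, 0.9, -1.1]
22.78 [0.4696, -0.2845, 0.1293] [-0.2, -0.5, -1.3]
23.02 [0.4696, -0.2845, 0.1283] [0.4, 0.9, -2.0]
23.28 [0.4697, -0.2846, 0.1281] [-5.1, 4.2, 17.5]
[-5.1318  4.1596 17.4618] [ 0.4697 -0.2846  0.1281] [179.9747  -0.0397  54.1117]
```

The handle rests on the plate. I'll relieve the load by 0.7 mm, open, then go up.

```bash
python3 -m handwheel '[[0,0,-0.03,0,0,0],[0,0,0,0,0,0]]' | python3 guard.py 50
python3 -m handwheel '[[0,0,0,0,0,0],[0,0,0,0,0,0],[0,0,0,0,0,0],[0,0,0,0,0,0]]' -1 60
python3 -m handwheel '[[0,0,-0.4,0,0,0],[0,0,-0.8,0,0,0],[0,0,-0.8,0,0,0],[0,0,-0.8,0,0,0],[0,0,-0.8,0,0,0],[0,0,0,0,0,0]]'
python3 - <<'E'
from h import *
import pickle
p=bot.grab_frame("wrist"); cv2.imwrite("pics/w8.png",p["pixels"])
E
python3 plan.py .5928 .06 .30 85.3
```

```text
23.52 [0.4696, -0.2845, 0.1282] [-1.3, 0.3, 5.7]
clock: 24.02
position: [0.4696, -0.2845, 0.128]
tool_rot: [3.142, 0.0, 0.945]
force: [0.1, -1.2, -1.0]
grip_width: 0.0852
clock: 24.78
position: [0.4701, -0.2849, 0.2196]
tool_rot: [3.139, -0.001, 0.945]
force: [-0.7, -0.1, -0.4]
grip_width: 0.0855
15 rows; from [ 0.4698 -0.2845  0.2186] yaw 54.13
[[0.9368,-0.2723,-0.2168,0,0,-0.0058],[0.946,-0.2381,-0.2168,0,0,-0.0058],[0.954,-0.2037,-0.2168,0,0,-0.0058],[0.9608,-0.169,-0.2168,0,0,-0.0058],[0.9663,-0.134,-0.2168,0,0,-0.0058],[0.9705,-0.0989,-0.2168,0,0,-0.0058],[0.9735,-0.0637,-0.2168,0,0,-0.0058],[0.9751,-0.0284,-0.2168,0,0,-0.0058],[0.9755,0.007,-0.2169,0,0,-0.0058],[0.9746,0.0423,-0.2169,0,0,-0.0058],[0.9724,0.0776,-0.2169,0,0,-0.0058],[0.969,0.1128,-0.2169,0,0,-0.0058],[0.9642,0.1479,-0.2169,0,0,-0.0058],[0.9583,0.1827,-0.217,0,0,-0.0058],[0.951,0.2173,-0.217,0,0,-0.0058]]
```

View pics/w8.png

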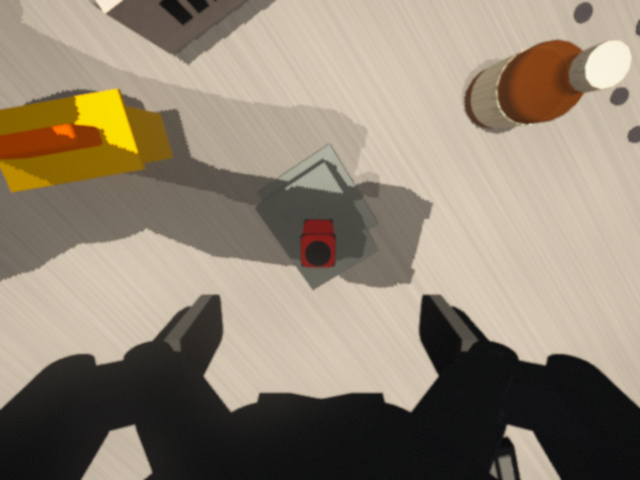

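The tool hangs upright in the stand again, with its handle at (318,245). Next is the cartridge.

```bash
python3 -m handwheel '[[0.94,-0.27,-0.22,0,0,-0.0058],[0.95,-0.24,-0.22,0,0,-0.0058],[0.95,-0.2,-0.22,0,0,-0.0058],[0.96,-0.17,-0.22,0,0,-0.0058],[0.97,-0.13,-0.22,0,0,-0.0058],[0.97,-0.1,-0.22,0,0,-0.0058],[0.97,-0.06,-0.22,0,0,-0.0058],[0.98,-0.03,-0.22,0,0,-0.0058]]' | tail -4
python3 -m handwheel '[[0.98,0.01,-0.22,0,0,-0.0058],[0.97,0.04,-0.22,0,0,-0.0058],[0.97,0.08,-0.22,0,0,-0.0058],[0.97,0.11,-0.22,0,0,-0.0058],[0.96,0.15,-0.22,0,0,-0.0058],[0.96,0.18,-0.22,0,0,-0.0058],[0.95,0.22,-0.22,0,0,-0.0058],[0,0,0,0,0,0]]'
python3 - <<'E'
from h import *
import pickle
p=bot.grab_frame("wrist"); pickle.dump(p,open("w9.pkl","wb")); cv2.imwrite("pics/w9.png",p["pixels"])
print(proj(p,[[.5928,.022,.169]]))
cv2.imwrite("pics/w9c.png",cv2.resize(p["pixels"][150:300,230:400],None,fx=4,fy=4,interpolation=cv2.INTER_CUBIC))
E
```

```text
position: [0.5357, -0.0995, 0.262]
tool_rot: [-3.141, 0.0, 1.238]
force: [0.8, 0.1, -0.4]
grip_width: 0.0852
clock: 26.82
position: [0.5932, 0.0626, 0.3006]
tool_rot: [3.142, -0.0, 1.495]
force: [-0.4, -0.2, -1.0]
grip_width: 0.0857
[[322.18102537 263.83078494]]
```

View pics/w9c.png

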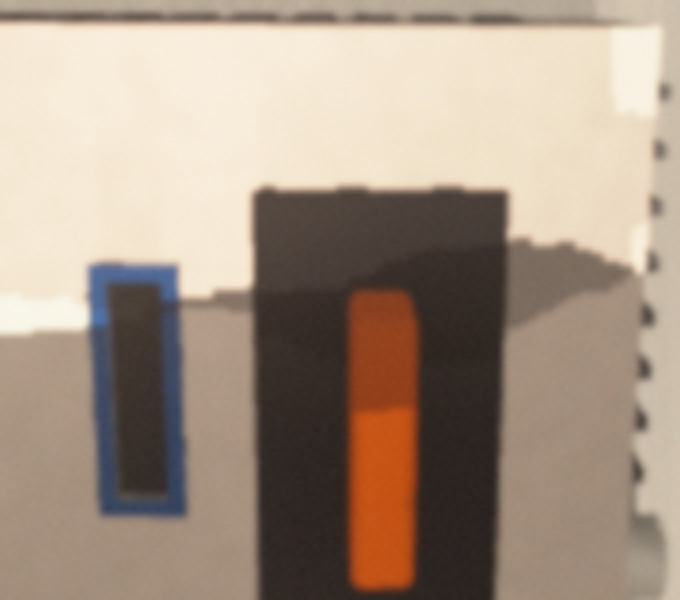

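```bash
python3 - <<'E'
from h import *
import pickle
np.set_printoptions(precision=4,suppress=True)
p=pickle.load(open("w9.pkl","rb"))
c=lambda L:[((u+.5)/4+230-.5,(v+.5)/4+150-.5) for u,v in L]
for z in (.165,.169): print(unproj(p,c([(349,590),(416,590),(348,420),(418,420)]),z))
print("cap z=.135",unproj(p,c([(255,190),(507,190)]),.135))
x=np.array([.5928,.022,.169]);a=-.082
R=np.array([[np.cos(a),-np.sin(a)],[np.sin(a),np.cos(a)]])
for s in ((-8,-35),(8,-35),(8,35),(-8,35)):
    q=x.copy();q[:2]+=R@(np.array(s)/1000); u=proj(p,q)[0]; print(s,(u-[230,150])*4)
E
python3 plan.py .5928 .022 .215 85.3
```

```text
[[ 0.5847 -0.0146  0.165 ]
 [ 0.6016 -0.0159  0.165 ]
 [ 0.588   0.0305  0.165 ]
 [ 0.605   0.0292  0.165 ]]
[[ 0.5849 -0.0127  0.169 ]
 [ 0.6016 -0.014   0.169 ]
 [ 0.5882  0.0318  0.169 ]
 [ 0.6049  0.0305  0.169 ]]
cap z=.135 [[0.5681 0.0838 0.135 ]
 [0.6321 0.079  0.135 ]]
(-8, -35) [335.5556 587.5458]
(8, -35) [399.7178 587.9416]
(8, 35) [403.9038 315.1387]
(-8, 35) [335.8539 314.7054]
4 rows; from [0.5928 0.061  0.3004] yaw 85.54
[[-0.3891,0.0303,0.8545,0,0,0],[-0.3891,0.0307,0.8544,0,0,0],[-0.3891,0.0311,0.8544,0,0,0],[-0.3891,0.0314,0.8544,0,0,0]]
```

```bash
python3 - <<'E'
from h import *
import pickle
np.set_printoptions(precision=4,suppress=True)
p=pickle.load(open("w9.pkl","rb"))
c=lambda L:[((u+.5)/4+230-.5,(v+.5)/4+150-.5) for u,v in L]
S=unproj(p,c([(90,265),(178,265),(186,516),(101,516)]),.115); print(S,S.mean(0))
E
python3 plan.py .5945 .021 .215 85.3;python3 plan.py .5945 .021 .138 85.3 .5945 .021 .215 85.3
```

```text
[[ 0.5192  0.0639  0.115 ]
 [ 0.5432  0.0621  0.115 ]
 [ 0.5371 -0.0115  0.115 ]
 [ 0.5127 -0.0096  0.115 ]] [0.5281 0.0262 0.115 ]
4 rows; from [0.5928 0.061  0.3004] yaw 85.54
[[-0.3977,0.048,0.8545,0,0,0],[-0.3977,0.0484,0.8544,0,0,0],[-0.3977,0.0488,0.8544,0,0,0],[-0.3977,0.0492,0.8544,0,0,0]]
4 rows; from [0.5945 0.021  0.215 ] yaw 85.3
[[0,0,0.77,0,0,0],[0,0,0.77,0,0,0],[0,0,0.77,0,0,0],[0,0,0.77,0,0,0]]
```

The slot reads the same as before at (0.528,0.026), so the popped cartridge really does sit about 2.5 mm towards +x, which is play. I'll aim at (0.5955,0.0215).

```bash
python3 -m handwheel '[[-0.4,0.09,0.85,0,0,0],[-0.4,0.06,0.85,0,0,0],[-0.4,0.06,0.85,0,0,0],[-0.4,0.06,0.85,0,0,0],[0,0,0,0,0,0]]' | python3 guard.py 50
python3 -m handwheel '[[0,0,0.8,0,0,0],[0,0,0.8,0,0,0],[0,0,0.8,0,0,0],[0,0,0.5,0,0,0],[0,0,0,0,0,0]]' | python3 guard.py 50; python3 st.py s10
```

```text
27.5 [0.5953, 0.0185, 0.2146] [0.4, -0.1, 0.5]
28.12 [0.596, 0.0198, 0.143] [-0.3, -0.3, -0.0]
[-0.2687 -0.2761 -0.0157] [0.596  0.0198 0.143 ] [-179.9706    0.0083   85.4435]
```

View pics/s10.png

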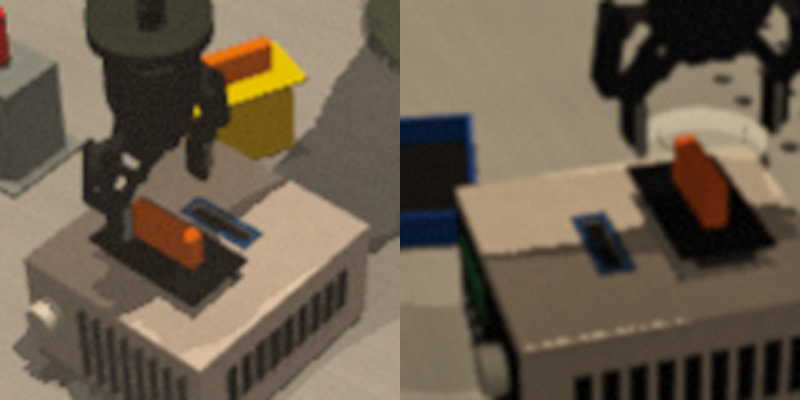

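Run:
```python
from h import *
import pickle
np.set_printoptions(precision=1,suppress=True)
a,b=pickle.load(open("s10.pkl","rb")); s=bot.observe()
from scipy.spatial.transform import Rotation as Ro
R=Ro.from_euler("xyz",s["tool_rot"]).as_matrix(); P=s["position"]
B=cv2.resize(b["pixels"][205:275,310:400],None,fx=8,fy=8,interpolation=cv2.INTER_CUBIC)
for sg in(-1,1):
    for z in (0,.01,.02,.03):
        q=P+R@np.array([0,sg*.0445,-z]); u=(proj(b,q)[0]-[310,205])*8
        cv2.circle(B,tuple(int(v) for v in u),4,[(0,255,0),(0,255,255),(255,255,0),(255,0,255)][int(z*100+.5)],-1)
cv2.imwrite("pics/fz.png",B)
# tool grasp picture: d1 side
a,b=pickle.load(open("d1.pkl","rb"))
B=cv2.resize(b["pixels"][250:310,330:390],None,fx=8,fy=8,interpolation=cv2.INTER_CUBIC)
R=Ro.from_euler("xyz",[np.pi,0,np.radians(54.1)]).as_matrix(); P=np.array([.469,-.284,.268])
for sg in(-1,1):
    for z in (0,.01,.02,.03):
        q=P+R@np.array([0,sg*.014,-z]); u=(proj(b,q)[0]-[330,250])*8
        cv2.circle(B,tuple(int(v) for v in u),4,[(0,255,0),(0,255,255),(255,255,0),(255,0,255)][int(z*100+.5)],-1)
cv2.imwrite("pics/fz2.png",B)
```

```text
(no output)
```

View pics/fz.png

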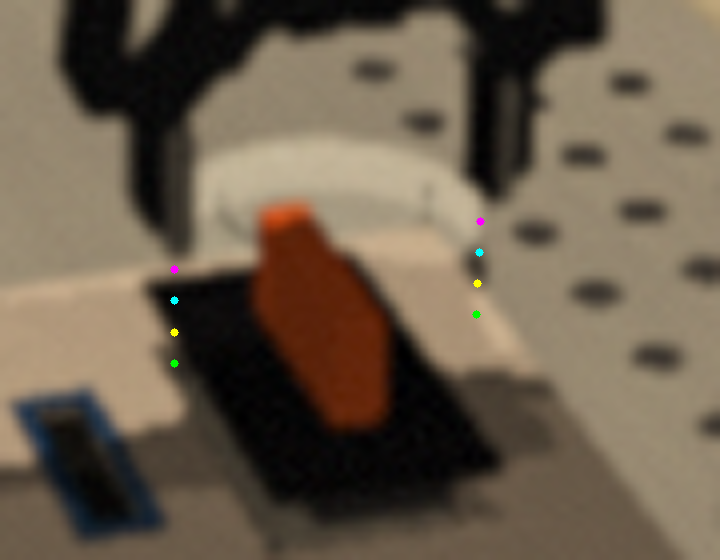

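View pics/fz2.png

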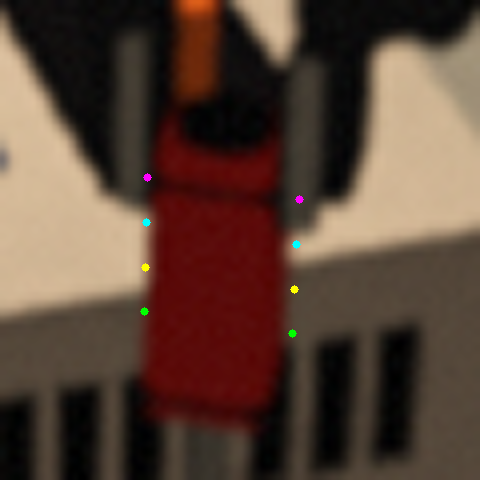

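The pictures put the finger ends about 35 mm above the reported TCP when open and 22 mm when nearly shut. I can go deeper, to TCP about 0.126, and still clear the cap at 0.135.

```bash
python3 -m handwheel '[[0.07,0,0.3,0,0,0],[0,0,0.3,0,0,0],[0,0,0,0,0,0]]' | python3 guard.py 3
python3 -m handwheel '[[0,0,0,0,0,0],[0,0,0,0,0,0],[0,0,0,0,0,0],[0,0,0,0,0,0]]' 1 60; python3 st.py s11
```

```text
28.6 [0.5959, 0.0214, 0.1274] [-0.6, -0.7, 0.1]
clock: 29.1
position: [0.5958, 0.0215, 0.1281]
tool_rot: [-3.141, -0.0, 1.491]
force: [-5.4, 0.7, 2.1]
grip_width: 0.0141
[-5.3503  0.7375  2.1282] [0.5958 0.0215 0.1281] [-179.9431   -0.0068   85.4479]
```

View pics/s11.png

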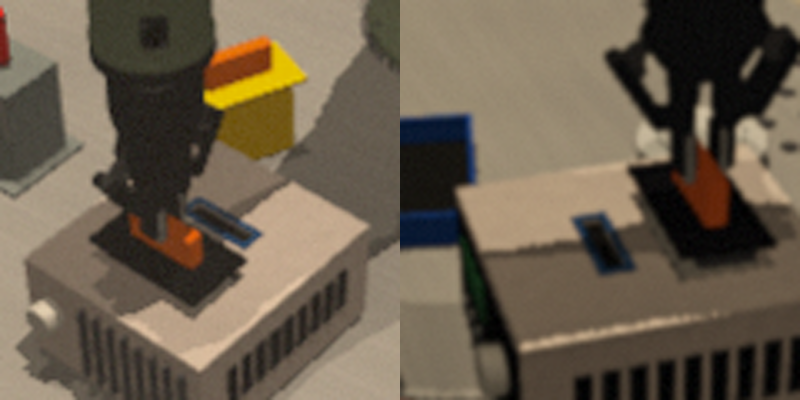

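```bash
python3 -m handwheel '[[0,-0.03,-0.1,0,0,0],[0,-0.03,-0.1,0,0,0],[0,0,-0.1,0,0,0],[0,0,0,0,0,0]]' | python3 guard.py 50;  python3 st.py
```

```text
29.7 [0.5951, 0.0215, 0.1359] [2.3, -0.9, -1.9]
[ 2.2707 -0.8545 -1.8545] [0.5951 0.0215 0.1359] [179.9524  -0.0025  85.4413]
```

```bash
python3 -m handwheel '[[0,0,-0.3,0,0,0],[0,0,-0.4,0,0,0],[0,0,0,0,0,0]]' | python3 guard.py 50;
python3 -m handwheel '[[0,0,-0.4,0,0,0],[0,0,-0.4,0,0,0]]' | python3 guard.py 50;
python3 st.py s12
```

```text
30.08 [0.5954, 0.0214, 0.1543] [3.7, -0.3, 2.4]
30.32 [0.5945, 0.0215, 0.1735] [4.1, -0.8, -8.8]
[ 4.1395 -0.7529 -8.7879] [0.5945 0.0215 0.1735] [-179.9698    0.0057   85.4396]
```

View pics/s12.png

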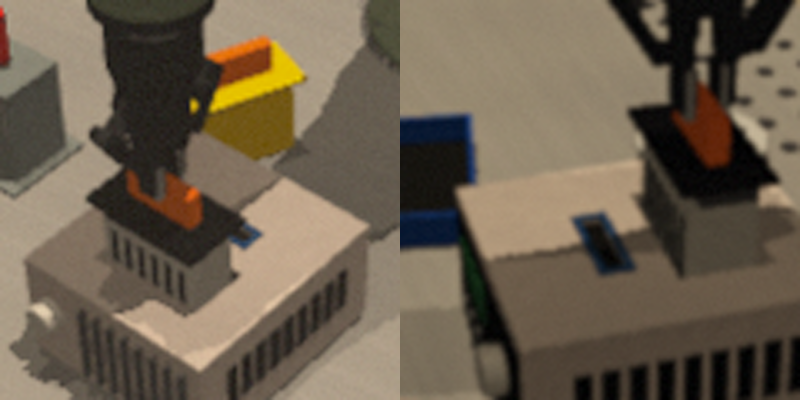

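```bash
python3 -m handwheel '[[0,0.02,-0.5,0,0,0],[0,0,-0.6,0,0,0],[0,0,-0.6,0,0,0],[0,0,-0.7,0,0,0],[0,0,-0.7,0,0,0],[0,0,0,0,0,0]]' | python3 guard.py 50;
python3 st.py s13;python3 plan.py .4473 .3297 .25 110
```

```text
31.18 [0.5959, 0.0214, 0.252] [-0.1, 0.8, -4.7]
[-0.1164  0.7525 -4.7491] [0.5959 0.0214 0.252 ] [179.8767  -0.0347  85.4455]
14 rows; from [0.5951 0.0216 0.2503] yaw 85.46
[[0.844,-0.4906,0.0011,0,0,-0.0049],[0.8586,-0.4646,0.001,0,0,-0.0049],[0.8725,-0.4381,0.001,0,0,-0.0049],[0.8854,-0.4112,0.001,0,0,-0.0049],[0.8976,-0.3839,0.001,0,0,-0.0049],[0.9089,-0.3563,0.001,0,0,-0.0049],[0.9194,-0.3283,0.001,0,0,-0.0049],[0.929,-0.3,0.001,0,0,-0.0049],[0.9378,-0.2715,0.0009,0,0,-0.0049],[0.9456,-0.2426,0.0009,0,0,-0.0049],[0.9526,-0.2136,0.0009,0,0,-0.0049],[0.9587,-0.1843,0.0009,0,0,-0.0049],[0.9639,-0.1549,0.0009,0,0,-0.0049],[0.9682,-0.1254,0.0009,0,0,-0.0049]]
```

View pics/s13.png

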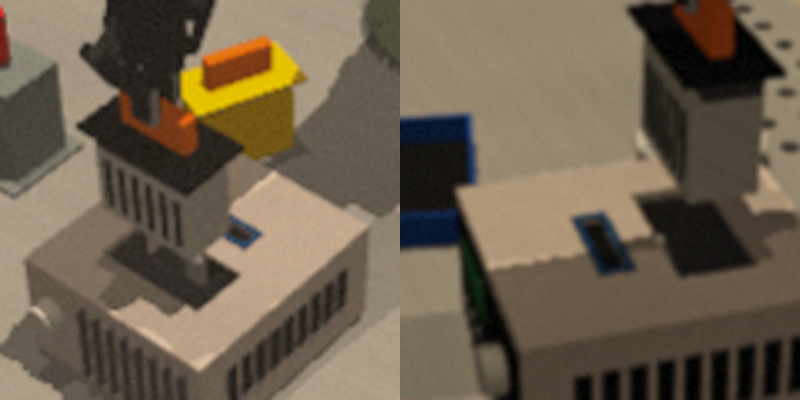

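```bash
python3 plan.py .4473 .3297 .25 75.4; python3 plan.py .4473 .3297 .12 75.4 .4473 .3297 .25 75.4
```

```text
12 rows; from [0.5951 0.0216 0.2503] yaw 85.46
[[0.9847,-0.5724,0.0012,0,0,0.0023],[0.9762,-0.5867,0.0012,0,0,0.0023],[0.9675,-0.601,0.0012,0,0,0.0023],[0.9586,-0.615,0.0012,0,0,0.0023],[0.9495,-0.629,0.0012,0,0,0.0023],[0.9402,-0.6428,0.0011,0,0,0.0023],[0.9307,-0.6565,0.0011,0,0,0.0023],[0.921,-0.67,0.0011,0,0,0.0023],[0.9111,-0.6834,0.0011,0,0,0.0023],[0.9011,-0.6967,0.0011,0,0,0.0023],[0.8908,-0.7098,0.001,0,0,0.0023],[0.8803,-0.7227,0.001,0,0,0.0023]]
6 rows; from [0.4473 0.3297 0.25  ] yaw 75.4
[[0,0,0.8667,0,0,0],[0,0,0.8667,0,0,0],[0,0,0.8667,0,0,0],[0,0,0.8667,0,0,0],[0,0,0.8667,0,0,0],[0,0,0.8667,0,0,0]]
```

```bash
python3 -m handwheel '[[0.49,-0.29,0,0,0,0.0023],[0.98,-0.59,0,0,0,0.0023],[0.97,-0.6,0,0,0,0.0023],[0.96,-0.61,0,0,0,0.0023],[0.95,-0.63,0,0,0,0.0023],[0.94,-0.64,0,0,0,0.0023],[0.93,-0.66,0,0,0,0.0023],[0.92,-0.67,0,0,0,0.0023]]' | python3 guard.py 50
python3 -m handwheel '[[0.91,-0.68,0,0,0,0.0023],[0.9,-0.7,0,0,0,0.0023],[0.89,-0.71,0,0,0,0.0023],[0.88,-0.72,0,0,0,0.0023],[0.44,-0.36,0,0,0,0],[0,0,0,0,0,0]]' | python3 guard.py 50
cat > st2.py <<'E'
from h import *
import sys,pickle
s=bot.observe();np.set_printoptions(precision=4,suppress=True);print(s['force'],s['position'],np.degrees(s['tool_rot']),s['grip_width'])
n=sys.argv[1]
a=bot.grab_frame("scene");b=bot.grab_frame("side"); pickle.dump((a,b),open(n+".pkl","wb"))
A=cv2.resize(a["pixels"][180:320,335:475],None,fx=2.857,fy=2.857,interpolation=cv2.INTER_CUBIC)
B=cv2.resize(b["pixels"][150:290,190:330],None,fx=2.857,fy=2.857,interpolation=cv2.INTER_CUBIC)
cv2.imwrite("pics/"+n+".png",np.hstack([A,B]))
E
python3 st2.py s14; python3 plan.py .4473 .3297 .12 75.4
```

```text
32.28 [0.5013, 0.2156, 0.25] [1.0, 0.2, -4.1]
33.02 [0.4467, 0.3302, 0.2501] [1.0, -0.3, -3.5]
[ 0.9503 -0.3421 -3.5305] [0.4467 0.3302 0.2501] [-179.9804    0.0346   75.6041] 0.014454967658019837
6 rows; from [0.4477 0.3286 0.2504] yaw 75.46
[[0.0067,-0.0045,0.8693,0,0,0],[0.0066,-0.0044,0.8693,0,0,0],[0.0065,-0.0044,0.8693,0,0,0],[0.0064,-0.0044,0.8693,0,0,0],[0.0064,-0.0043,0.8693,0,0,0],[0.0063,-0.0043,0.8693,0,0,0]]
```

View pics/s14.png

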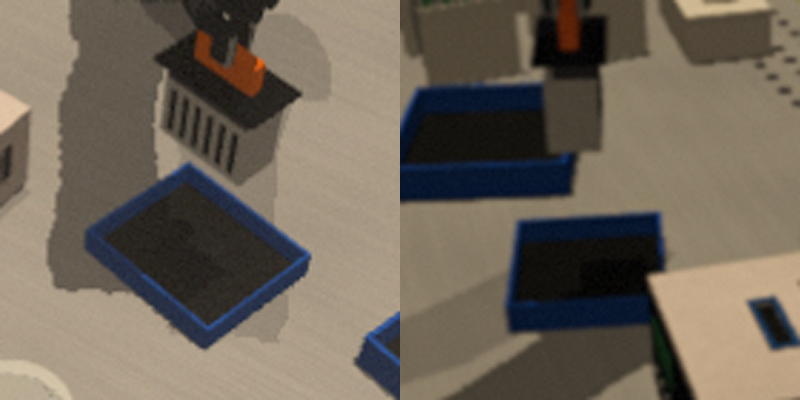

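Run:
```python
from h import *
import pickle
a,b=pickle.load(open("s14.pkl","rb"))
from scipy.spatial.transform import Rotation as Ro
for nm,p,(x0,y0,w,h,s) in (("a",a,(380,180,70,75,8)),("b",b,(360-130,140,60,75,8))):
    I=cv2.resize(p["pixels"][y0:y0+h,x0:x0+w],None,fx=s,fy=s,interpolation=cv2.INTER_CUBIC)
    R=Ro.from_euler("z",75.5-90,degrees=True).as_matrix()
    P=np.array([.4477,.3295,.2504-.0846])
    for z,hx,hy in((0,.024,.05),(.0865,.033,.06)):
        q=[(proj(p,P+R@np.array([sx*hx,sy*hy,z]))[0]-[x0-.5,y0-.5])*s-.5 for sx,sy in((-1,-1),(1,-1),(1,1),(-1,1))]
        cv2.polylines(I,[np.int32(q)],True,(0,255,0),1)
    cv2.imwrite(f"pics/s14{nm}.png",I)
```

```text
(no output)
```

View pics/s14a.png

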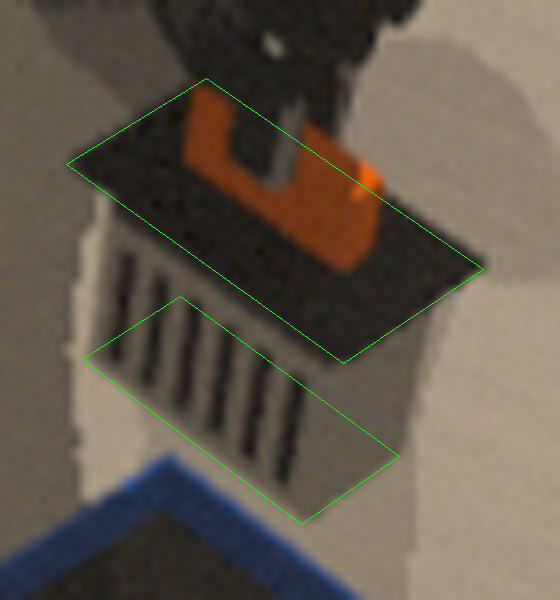

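View pics/s14b.png

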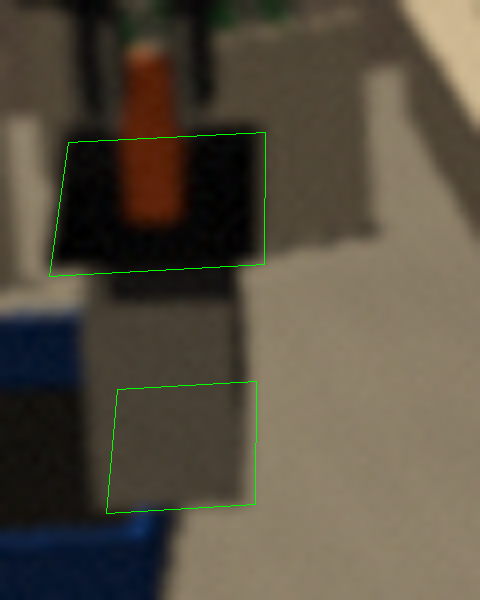

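The overlay shows the cartridge upright in the grip and over the tray. I'll lower it, feeling for the floor in the last part.

```bash
python3 -m handwheel '[[0,0,0.5,0,0,0],[0,0,0.9,0,0,0],[0,0,0.9,0,0,0],[0,0,0.9,0,0,0],[0,0,0.9,0,0,0],[0,0,0.9,0,0,0],[0,0,0.5,0,0,0],[0,0,0,0,0,0]]' | python3 guard.py 0
python3 -m handwheel '[[0,0,0.3,0,0,0],[0,0,0.2,0,0,0],[0,0,0,0,0,0]]' | python3 guard.py -1.5
python3 st2.py s15
```

```text
34.12 [0.4473, 0.3288, 0.1123] [0.2, 0.6, -3.6]
34.5 [0.4473, 0.3295, 0.1004] [0.4, 0.3, -4.3]
[ 0.3869  0.2902 -4.2987] [0.4473 0.3295 0.1004] [-179.9949    0.01     75.5111] 0.014162256471079535
```

View pics/s15.png

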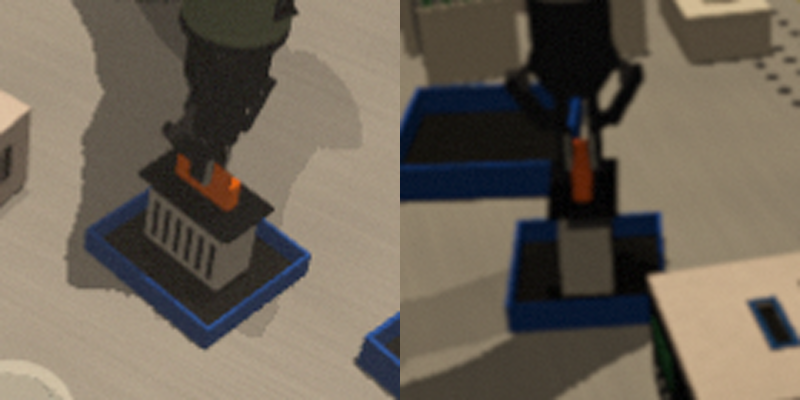

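```bash
python3 -m handwheel '[[0,0,0.14,0,0,0],[0,0,0.1,0,0,0],[0,0,0,0,0,0]]' | python3 guard.py -1.5 &&
python3 -m handwheel '[[0,0,0.05,0,0,0],[0,0,0,0,0,0]]' | python3 guard.py -1.5 &&
python3 -m handwheel '[[0,0,0.04,0,0,0],[0,0,0,0,0,0]]' | python3 guard.py -1.5 &&
python3 -m handwheel '[[0,0,0.03,0,0,0],[0,0,0,0,0,0]]' | python3 guard.py -1.5 &&
python3 -m handwheel '[[0,0,0.03,0,0,0],[0,0,0,0,0,0]]' | python3 guard.py -1.5 &&
python3 -m handwheel '[[0,0,0.03,0,0,0],[0,0,0,0,0,0]]' | python3 guard.py -1.5 &&
python3 -m handwheel '[[0,0,0.03,0,0,0],[0,0,0,0,0,0]]' | python3 guard.py -1.5 &&
python3 -m handwheel '[[0,0,0.03,0,0,0],[0,0,0,0,0,0]]' | python3 guard.py -1.5; python3 st.py
```

```text
34.98 [0.4473, 0.3294, 0.0943] [-0.3, -0.3, -3.7]
35.22 [0.4474, 0.3295, 0.0932] [-0.0, 0.9, -3.5]
35.48 [0.4474, 0.3295, 0.0922] [-0.2, -0.4, -4.7]
35.72 [0.4474, 0.3295, 0.0915] [-0.1, -0.5, -4.3]
35.98 [0.4474, 0.3295, 0.0907] [-0.4, 1.3, -3.8]
36.22 [0.4474, 0.3295, 0.0899] [1.2, 0.1, -4.8]
36.48 [0.4475, 0.3296, 0.0896] [-1.4, -1.5, 4.6]
[-1.435  -1.4939  4.6213] [0.4475 0.3296 0.0896] [-179.9986   -0.0205   75.502 ]
```

```bash
python3 -m handwheel '[[0,0,-0.01,0,0,0],[0,0,0,0,0,0]]' | python3 guard.py 50
python3 -m handwheel '[[0,0,0,0,0,0],[0,0,0,0,0,0],[0,0,0,0,0,0],[0,0,0,0,0,0],[0,0,0,0,0,0]]' -1 20
python3 -m handwheel '[[0,0,-0.4,0,0,0],[0,0,-0.8,0,0,0],[0,0,-0.8,0,0,0],[0,0,-0.8,0,0,0],[0,0,-0.8,0,0,0],[0,0,-0.8,0,0,0],[0,0,-0.4,0,0,0],[0,0,0,0,0,0]]'
python3 st2.py s16
python3 - <<'E'
from h import *
a=bot.grab_frame("scene");cv2.imwrite("pics/fin_scene.png",a["pixels"])
b=bot.grab_frame("side");cv2.imwrite("pics/fin_side.png",b["pixels"])
E
```

```text
36.72 [0.4475, 0.3296, 0.0896] [-1.0, -1.2, 3.6]
clock: 37.35
position: [0.4474, 0.3295, 0.0895]
tool_rot: [3.142, -0.0, 1.318]
force: [0.2, -0.6, 0.3]
grip_width: 0.0855
clock: 38.35
position: [0.4475, 0.3297, 0.21]
tool_rot: [3.141, -0.001, 1.318]
force: [-0.0, -0.2, 0.2]
grip_width: 0.0856
[-0.0319 -0.2245  0.1586] [0.4475 0.3297 0.21  ] [179.9794  -0.0523  75.5092] 0.08563484345652898
```

View pics/s16.png

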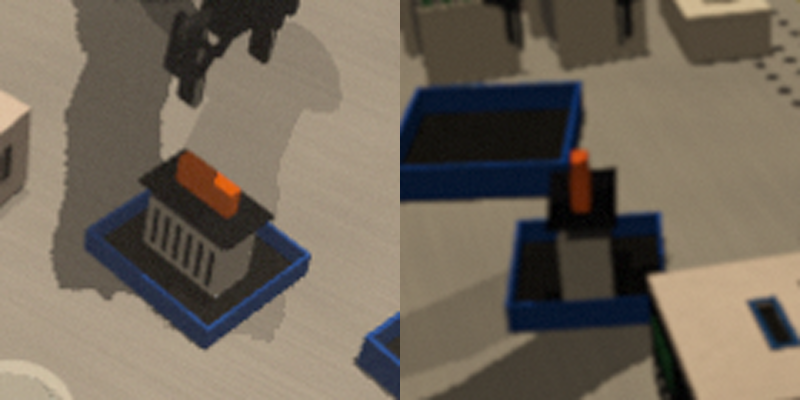

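View pics/fin_scene.png

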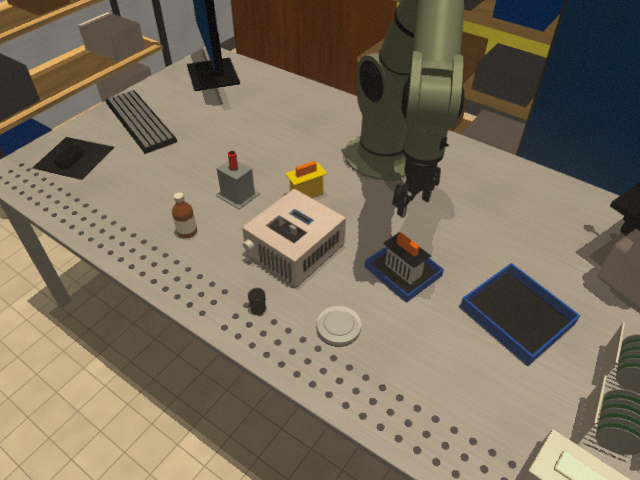

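View pics/fin_side.png

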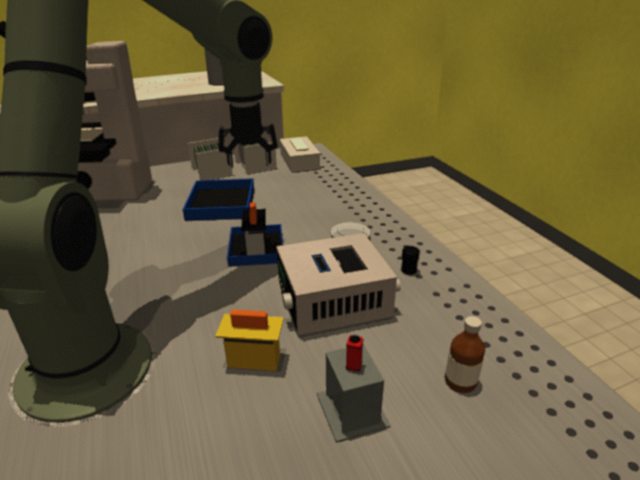

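In the final pictures the cartridge stands upright in the small blue tray at (404,262) in the scene view. The bay is empty and the tool is in its stand at (233,160). The bottle, wafer box, canister and yellow look-alike show at the same pixels as at the start, and the gripper is clear of everything, so I'm handing in.

```bash
python3 -c "
from workcell import bot
print(bot.job_done()); print(bot.observe()['clock'])"
```

```text
the job is handed in; nothing more can be done
None
the job is handed in; nothing more can be done
```

The cartridge is out of the console and stands upright in the smaller blue tray, and the release tool hangs in its stand again. I handed in with the clock at about 38.5 s, and no verdict was reported.

- **Releasing the cartridge:** I lowered the rod through the slot's centre and met the springy tab on the first probe, about 35 mm below the cover, so it never touched the hard plate. It yielded at about 4 N, and the cartridge popped up after about 9 mm at roughly 6 N.
- **Order:** I returned the tool to its stand first. Then I lifted the cartridge straight out and set it down in the tray until the floor was felt. The floor contact was about 9 N in a sub-millimetre step.
- **Last checks:** The final scene and side pictures show:
    - the bay is empty and the gripper is open and clear;
    - the bottle, wafer box, canister and yellow look-alike appear unmoved.

**Deviations:**
- **Tool set-down force:** When the tool's handle met the stand's plate on its return, the force briefly reached about 19 N before I backed off.
- **Finger reach:** The pictures put the finger ends 20 to 35 mm higher than the reported TCP, so I gripped the cartridge deeper than first planned, clear of the cap.
- **Popped position:** After popping, the cartridge's grip sat about 2.5 mm off in x. I aimed there and eased the side load while lifting; side forces stayed around 5 N.

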